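# Pack the robot-arm kit into its case in layers

## Task

Pack the robot-arm kit into its open case in layers: first set every servo that is out on the bench, horn up, right down in a pocket of its own, then lay the long link flat on its two end rests over the servos, and last lay both short links flat across it on their side rests. Also stand the flat controller upright on one of its thin edges, free-standing, in the bay at the end of the case (at any time), and leave the mug, screwdriver and tape roll where they are.

Things in the scene. Friction and masses are not known exactly. Their poses are not given: they have to be found in the camera images.
- case: Open kit case, fixed: grey plastic plate 132 mm (x) by 310 mm (y), 6 mm thick, 16 mm rim, black rigid insert. Origin on the bench surface under the middle of the pocket row; z up, y along the case towards the controller bay. Inner floor at z = 6 mm. Its lid lies folded open on the bench at x = 72 to 196 mm, 12 mm high.
- pocket1 (a point): Middle of the floor of pocket 1 of the row of four (case frame: x 0, y -81, z 6 mm). Pocket 44 mm long (case y) by 28 mm wide (case x); walls 16 mm high, 8 mm thick along the sides, 10 mm between pockets (pitch 54 mm). Axes as the case.
- pocket2 (a point): Middle of the floor of pocket 2 of the row of four (case frame: x 0, y -27, z 6 mm). Pocket 44 mm long (case y) by 28 mm wide (case x); walls 16 mm high, 8 mm thick along the sides, 10 mm between pockets (pitch 54 mm). Axes as the case.
- pocket3 (a point): Middle of the floor of pocket 3 of the row of four (case frame: x 0, y 27, z 6 mm). Pocket 44 mm long (case y) by 28 mm wide (case x); walls 16 mm high, 8 mm thick along the sides, 10 mm between pockets (pitch 54 mm). Axes as the case.
- pocket4 (a point): Middle of the floor of pocket 4 of the row of four (case frame: x 0, y 81, z 6 mm). Pocket 44 mm long (case y) by 28 mm wide (case x); walls 16 mm high, 8 mm thick along the sides, 10 mm between pockets (pitch 54 mm). Axes as the case.
- long_rest (a point): Middle of the long link's seat, level with its rests (case frame: 0, 0, 50 mm): two blocks, tops at z = 50 mm, at case y -126 to -114 and 114 to 126 mm, one at each end of the pocket row; lips 7 mm higher leave a seat 48 mm wide in x. The link lies along case y.
- short_rest1 (a point): Middle of a short link's seat (case frame: 0, -54, 60 mm): two posts with flat tops at z = 60 mm, case x -58 to -46 and 46 to 58 mm, 48 mm wide in y; lips 7 mm higher leave a seat 38 mm wide in y. The link lies along case x over the long link.
- short_rest2 (a point): Middle of a short link's seat (case frame: 0, 54, 60 mm): two posts with flat tops at z = 60 mm, case x -58 to -46 and 46 to 58 mm, 48 mm wide in y; lips 7 mm higher leave a seat 38 mm wide in y. The link lies along case x over the long link.
- bay (a point): Middle of the floor of the controller bay (case frame: 0, 154, 6 mm). The bay is 124 mm (x) by 44 mm (y) inside, walls 16 mm high, at the +y end of the case.
- servo1: Black hobby servo, 2 to 4 alike are present (absent: None). Body 36 mm (x) by 20 (y) by 34 (z); ears make it 46 mm long in x at height 25 to 28 mm; white round horn 18 mm across on top, 6 mm towards +x, to height 40 mm. Origin at the centre of its underside, z up to the horn. Starts standing horn up on the bench; 50 g.
- servo2: Black hobby servo, 2 to 4 alike are present (absent: None). Body 36 mm (x) by 20 (y) by 34 (z); ears make it 46 mm long in x at height 25 to 28 mm; white round horn 18 mm across on top, 6 mm towards +x, to height 40 mm. Origin at the centre of its underside, z up to the horn. Starts standing horn up on the bench; 50 g.
- servo3: Black hobby servo, 2 to 4 alike are present (absent: None). Body 36 mm (x) by 20 (y) by 34 (z); ears make it 46 mm long in x at height 25 to 28 mm; white round horn 18 mm across on top, 6 mm towards +x, to height 40 mm. Origin at the centre of its underside, z up to the horn. Starts standing horn up on the bench; 50 g.
- servo4: Black hobby servo, 2 to 4 alike are present (absent: None). Body 36 mm (x) by 20 (y) by 34 (z); ears make it 46 mm long in x at height 25 to 28 mm; white round horn 18 mm across on top, 6 mm towards +x, to height 40 mm. Origin at the centre of its underside, z up to the horn. Starts standing horn up on the bench; 50 g.
- long_link: Long flat aluminium bar, 244 mm (x) by 40 mm (y) by 8 mm (z), about 180 g. Origin at the centre of its underside (8 mm below the top). Starts flat on the bench. When on its end rests its underside is 50 mm above the bench, 4 mm above the horns of seated servos.
- short_link1: Short flat aluminium bar, 124 mm (x) by 30 mm (y) by 8 mm (z), about 80 g, one of two alike. Origin at the centre of its underside. Starts flat on the bench. When on its rests its underside is 60 mm above the bench, 2 mm above the top of the long link, and it crosses the long link at a right angle.
- short_link2: Short flat aluminium bar, 124 mm (x) by 30 mm (y) by 8 mm (z), about 80 g, one of two alike. Origin at the centre of its underside. Starts flat on the bench. When on its rests its underside is 60 mm above the bench, 2 mm above the top of the long link, and it crosses the long link at a right angle.
- controller: Flat white plastic controller box, 66 mm (x) by 90 mm (y) by 26 mm thick (z), about 160 g, grey panel on its upper face. Origin at the centre of its underside as it lies flat at the start; z normal to its large faces. Too long to grip along y; 66 mm across x.
- controller_mid (a point): Middle of the controller box, 13 mm from each large face; same axes as the box. Standing in the bay on a 66 mm edge it is 51 mm above the bench, on a 90 mm edge 39 mm.
- mug: Bystander: small white coffee mug, 60 mm across, 55 mm high. Origin at the centre of its underside.
- driver: Bystander: screwdriver with black handle, 170 mm long, lying on the bench.
- tape: Bystander: roll of paper tape, 70 mm across, 20 mm high. Origin at the centre of its underside.
Things that resemble listed ones, but are neither listed nor needed, are in the scene too. Leave any green or turquoise look-alike of the controller alone.

How it is judged:
By the outcome, as a careful person would: the job done as asked, in the order asked, and still so for the second after the job is handed in, with the robot touching nothing.
Of servo1, servo2, servo3, servo4 only 2 to 4 are there at a start; the rules pass over those that are not, and their reading is None.
At some moment in a run one of servo1, servo2, servo3, servo4, long_link, short_link1, short_link2 may be knocked a few centimetres aside while the robot is not near it.
It also fails if it takes over 208 s, if anything falls off the work surface, if the arm or the gripper's body presses on something with over 40 N, if the wrist force passes 120 N, or if a joint passes its speed limit or range.

## Robot

A 7-joint arm with a two-finger parallel gripper is mounted at the origin on the work surface. World frame = base frame: x ahead of the robot, y to its left, z up, the work surface at z = 0. Lengths are in mm, angles in rad, forces in N, time in s.
With the tool pointing down it reaches from about 350 to 900 mm from the base axis. Payload 19.9 kg.
Tool frame: the origin (TCP) lies midway between the tips of the shut fingers; the grasp point (between the pads) lies 19 mm behind it (ctrl.grasp_offset is the distance from the TCP to the grasp point, in mm); z points along the fingers, x is the direction in which the jaws open and shut, and the axes are right-handed (so a half turn about z gives the same grasp; the last joint's range is limited). The gripper opens to 85 mm and grips with 20 to 120 N. Pads are 22 mm wide; open, the fingers measure 114 mm over their backs; the gripper's body (76 mm by 85 mm) begins 54 mm behind the grasp point. The pads swing forward as they close: fully open they stand 13 mm farther back than shut.
Start: joints at [1.242, 0.417, -0.01, 1.614, 0.005, 1.111, -0.053], TCP at [177.395, -599.273, 194.56] pointing down, gripper open.
Joint ranges: [-2.81, 2.81], [-0.39, 2.02], [-1.27, 1.25], [0.06, 2.57], [-1.19, 4.33], [0.19, 2], [-2.82, 2.82]. Speed limits (rad/s): [1.89, 1.89, 2.39, 2.39, 3.01, 3.01, 3.01].

## Interface

Orientations are given as a unit quaternion [w, x, y, z].
In Python, from station import ctrl gives the robot as it stands.
- The arm moves only by the tool carry_out, never from a script. Its argument "increments" is a list of rows, each a list of 7 numbers: the shift along the tool's x, y, z in m, then the turn, a rotation vector about the tool's x, y, z in degrees, then the closure in counts, from 0 (fully open) to 255 (shut). In form: [[x, y, z, rx, ry, rz, jaw], ...]. A call has 1 to 12 rows; each row shifts and turns the commanded pose from where the row before left it, along the tool's axes as they then stand; what a row does not reach is not made up. A row lasts 1/10 s, in which the tool goes at most 50 mm and 8.59 degrees, less where a joint would pass 70% of its speed; a pose out of reach is approached as far as the arm can. A call with a gripper value outside its range is refused whole. The fingers move at their own pace and stop on an object; "grip_force" is the grip in N (left out, the last holds). Time passes only in rows, so rows that do not move let the fingers close. It gives the time, the measured TCP pose, the force and the opening at its end, in the units of the state.
- ctrl.state(): the state, without advancing time (a new reading comes with each control period).
- ctrl.camera(name): name is "side" or "top"; returns the picture (384x512x3 uint8, red, green, blue); there is no depth.
- ctrl.camera_model(name): a dict with "fx", "fy", "cx", "cy" (pixels), "camera_from_world" (4x4, takes a point from world to camera coordinates). Camera axes: x right, y down, z forward; pixel columns grow to the right and rows downward; lengths in mm; the calibration is good to about 2 mm. A picture is of the moment at which its call begins. camera_model takes no time and is no camera call.
- ctrl.sign_off(): hands the job in, once; it reports no verdict.
Trained networks look in the newest picture that a camera, given by its name, has taken for a name from the list of things; names that differ only in an ending like _2 or _b are one class to them, and where a whole thing is asked for, a point or a joint stands for the part that bears it (a point fixed in the world has none). Each returns a list of dicts, best first, with "p" (0 to 1); they miss things now and then, are a little off and sometimes report something else, mostly with a low value. They report only what shows in the picture. A call takes as long as a camera call. They do not tell look-alikes from the thing itself.
- ctrl.look_for(camera, target): "extent" ([left, top, right, bottom] in pixels, round what is visible of it).
- ctrl.outline_of(camera, target): "mask" (384x512 bool, what is visible of it) and "extent" ([left, top, right, bottom] in pixels, round what is visible of it).
The state is a dict: "clock": time; "joint_positions": joint angles; "joint_velocities": joint speeds; "joint_efforts": joint torques, N m; "tcp_pos": TCP position; "tcp_rot": TCP orientation; "wrist_force": force on the tool from outside, world axes, zero at the start; "wrist_torque": the same for the moment, N m; "width": finger opening in mm.
Only numpy, scipy, OpenCV 4.12 (cv2) and the standard library are available. Lean on these libraries where they do the work, as an engineer would, in place of code of your own. Each camera call takes 0.05 s, during which the arm holds its last target. There are 200 camera calls.

## Working session

There is one attempt and no reset: what is moved stays moved. The work goes in short steps, Python scripts to look and compute and a tool call to move; the robot and the scene stay as the last step left them, time stands still between calls to the robot, and variables do not carry over. Pictures are saved under pics/ and viewed, about 12 in all and at most 16, crops included, and the job is handed in when it is done.

Besides the shell and the picture viewer there is one more tool, called after ">>>" in YAML: its name, and indented under it one key for each argument. carry_out: Moves the arm, as the interface text tells. Its arguments: {"type":"object","properties":{"increments":{"type":"array"},"grip_force":{"type":"number"}},"required":["increments"]}

```bash
ls; mkdir -p pics; python3 - <<'E'
from station import ctrl
import cv2,numpy as np
np.set_printoptions(precision=3,suppress=True)
print(ctrl.state(),ctrl.grasp_offset)
for n in("side","top"):
    im=ctrl.camera(n); cv2.imwrite(f"pics/{n}0.png",im[:,:,::-1])
    m=ctrl.camera_model(n); print(n,m)
    for t in["servo1","long_link","short_link1","controller","case","mug","driver","tape"]:
        for d in ctrl.look_for(n,t): print(t,[round(float(v)) for v in d["extent"]],round(d["p"],2))
E
```

```text
pics
{'clock': 0.0, 'joint_positions': array([ 1.242,  0.418, -0.01 ,  1.614,  0.005,  1.111, -0.053]), 'joint_velocities': array([-0.   ,  0.001,  0.001, -0.   , -0.001, -0.001,  0.001]), 'joint_efforts': array([ -0.001, -86.446,   0.678, -43.491,   0.019,   0.007,   0.   ]), 'tcp_pos': array([ 177.25 , -598.916,  193.943]), 'tcp_rot': array([-0.   ,  0.801, -0.598, -0.001]), 'wrist_force': array([-0.096, -1.162,  0.339]), 'wrist_torque': array([-0.013, -0.026, -0.051]), 'width': 85.35492373489785} 18.700000000000003
side {'fx': 393.64286305153786, 'fy': 393.64286305153786, 'cx': 257.6815272385692, 'cy': 191.51851142171083, 'camera_from_world': array([[   0.943,   -0.332,    0.015, -510.688],
       [  -0.207,   -0.621,   -0.756,  214.132],
       [   0.261,    0.71 ,   -0.654,  823.507],
       [   0.   ,    0.   ,    0.   ,    1.   ]])}
servo1 [226, 273, 247, 298] 0.82
servo1 [217, 244, 232, 264] 0.8
servo1 [210, 214, 222, 236] 0.49
servo1 [205, 194, 213, 213] 0.47
long_link [195, 161, 281, 191] 0.88
long_link [244, 178, 282, 212] 0.73
short_link1 [216, 144, 255, 159] 0.7
short_li
[... 569 characters left out ...]
7,  -0.235, 592.113],
       [  0.235,   0.011,  -0.972, 947.508],
       [  0.   ,   0.   ,   0.   ,   1.   ]])}
servo1 [228, 248, 249, 261] 0.58
servo1 [264, 252, 280, 267] 0.5
servo1 [307, 252, 324, 272] 0.48
servo1 [339, 261, 362, 274] 0.47
long_link [196, 160, 208, 254] 0.76
long_link [301, 130, 439, 228] 0.62
long_link [230, 184, 267, 211] 0.24
short_link1 [144, 170, 162, 217] 0.95
short_link1 [143, 223, 164, 278] 0.82
short_link1 [159, 117, 202, 148] 0.46
controller [226, 186, 268, 212] 0.97
controller [183, 286, 228, 320] 0.78
controller [82, 140, 124, 179] 0.7
case [303, 130, 438, 230] 0.82
mug [159, 115, 199, 144] 0.92
driver [216, 145, 257, 155] 0.81
tape [231, 110, 254, 134] 0.77
```

```bash
python3 - <<'E'
import cv2
for n in("side","top"):
    im=cv2.imread(f"pics/{n}0.png")
    c=im[90:330,60:460] if n=="top" else im[100:380,130:450]
    cv2.imwrite(f"pics/{n}0c.png",cv2.resize(c,None,fx=2,fy=2,interpolation=cv2.INTER_CUBIC))
E
```

```text
(no output)
```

View pics/top0c.png

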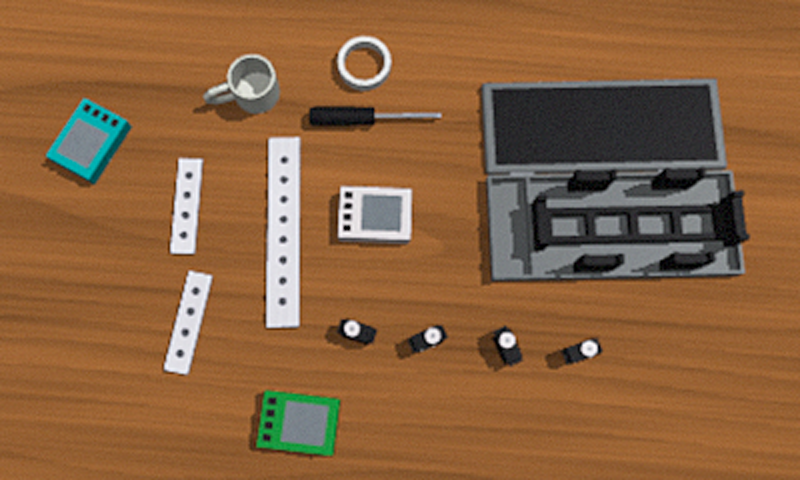

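View pics/side0c.png

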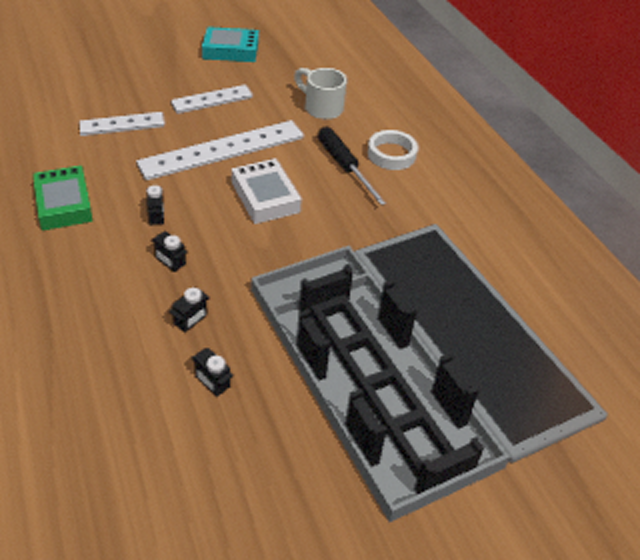

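The real controller is the white box at top px (247,197). Look-alikes are the green one at (206,303) and the turquoise one at (103,160), plus the tape at (243,122), which is also white. Four servos are out, at px (238,255), (274,258), (314,263) and (350,264). Next I fit 3D models to the masks.

```bash
cat > h.py <<'E'
import cv2,numpy as np
from station import ctrl
from scipy.optimize import minimize
from scipy.spatial.transform import Rotation as R
np.set_printoptions(precision=1,suppress=True)
M={n:ctrl.camera_model(n) for n in("side","top")}
def proj(n,P):
    m=M[n];T=m["camera_from_world"];c=np.atleast_2d(P)@T[:3,:3].T+T[:3,3]
    return np.c_[m["fx"]*c[:,0]/c[:,2]+m["cx"],m["fy"]*c[:,1]/c[:,2]+m["cy"]]
def ray(n,uv,z):
    m=M[n];T=m["camera_from_world"];d=T[:3,:3].T@[(uv[0]-m["cx"])/m["fx"],(uv[1]-m["cy"])/m["fy"],1]
    o=-T[:3,:3].T@T[:3,3];return (o+d*(z-o[2])/d[2])[:2]
def box(x0,x1,y0,y1,z0,z1): return np.array([[x,y,z] for x in(x0,x1) for y in(y0,y1) for z in(z0,z1)],float)
a=np.linspace(0,2*np.pi,16)
horn=np.r_[np.c_[6+9*np.cos(a),9*np.sin(a),0*a+36],np.c_[6+9*np.cos(a),9*np.sin(a),0*a+40]]
MOD={"servo1":[box(-18,18,-10,10,0,34),box(-23,23,-10,10,25,28),horn],
"long_link":[box(-122,122,-20,20,0,8)],"short_link1":[box(-62,62,-15,15,0,8)],
"controller":[box(-33,33,-45,45,0,26)],
"case":[box(-66,66,-130,180,0,16),box(72,196,-130,180,0,12)]}
S=4
def place(P,q,z=0):
    c,s=np.cos(q[2]),np.sin(q[2]);return np.c_[c*P[:,0]-s*P[:,1]+q[0],s*P[:,0]+c*P[:,1]+q[1],P[:,2]+z]
def sil(n,parts,q,win,z=0):
    l,t,r,b=win;im=np.zeros(((b-t)*S,(r-l)*S),np.uint8)
    for P in parts:
        uv=(proj(n,place(P,q,z))-[l,t]+.5)*S-.5
        cv2.fillConvexPoly(im,cv2.convexHull(np.round(uv*16).astype(np.int32)),1,shift=4)
    return im
def fit(parts,masks,q0,z=0):
    up=[]
    for n,m in masks.items():
        ys,xs=np.where(m);w=(max(xs.min()-12,0),max(ys.min()-12,0),min(xs.max()+13,512),min(ys.max()+13,384))
        up.append((n,w,cv2.resize(m[w[1]:w[3],w[0]:w[2]].astype(np.float32),None,fx=S,fy=S,interpolation=cv2.INTER_LINEAR)))
    def cost(q):
        c=0
        for n,w,m in up:
            s=sil(n,parts,q,w,z);c+=1-np.minimum(s,m).sum()/np.maximum(s,m).sum()
        return c/len(up)
    best=None
    for k in np.arange(0,2*np.pi,np.pi/8):
        q=np.array([q0[0],q0[1],k]);
        r=minimize(cost,q,method="Nelder-Mead",options=dict(initial_simplex=[q,q+[8,0,0],q+[0,8,0],q+[0,0,.2]],maxiter=120))
        if best is None or r.fun<best.fun: best=r
    return best
def shot(tag,views=("side","top")):
    for n in views: cv2.imwrite(f"pics/{n}{tag}.png",ctrl.camera(n)[:,:,::-1])
def ctr(m):
    ys,xs=np.where(m);return xs.mean(),ys.mean()
def find(t,maxn=4,z=0,zc=4,verbose=True):
    """fit class t using newest pictures of both cameras"""
    tops=[d for d in ctrl.outline_of("top",t) if d["p"]>.2];sides=[d for d in ctrl.outline_of("side",t) if d["p"]>.2];out=[]
    for d in tops[:maxn]:
        q0=ray("top",ctr(d["mask"]),z+zc)
        e=proj("side",[[*q0,z+zc]])[0]
        c=sorted(sides,key=lambda s:np.hypot(*(np.array(ctr(s["mask"]))-e)))
        ms={"top":d["mask"]}
        if c and np.hypot(*(np.array(ctr(c[0]["mask"]))-e))<15: ms["side"]=c[0]["mask"]
        r=fit(MOD[t],ms,q0,z);out.append(r.x)
        if verbose: print(t,"p%.2f"%d["p"],"px",np.array(ctr(d["mask"])),"xy",r.x[:2],"yaw",round(np.degrees(r.x[2])%360,1),"1-iou %.3f"%r.fun,list(ms))
    return out
E
python3 - <<'E'
from h import *
import pickle
ctrl.camera("side");ctrl.camera("top")
res={t:find(t,zc=z) for t,z in [("servo1",20),("long_link",4),("short_link1",4),("controller",13),("case",6)]}
pickle.dump(res,open("res.pkl","wb"))
for n in("top","side"):
    im=cv2.imread(f"pics/{n}0.png");im=cv2.resize(im,None,fx=4,fy=4,interpolation=cv2.INTER_CUBIC)
    for t,L in res.items():
        for q in L:
            for P in MOD[t]:
                h=cv2.convexHull((((proj(n,place(P,q)))+.5)*4-.5).astype(np.int32));cv2.polylines(im,[h],True,(0,255,255),1)
    x0,y0=(500,440) if n=="top" else (660,640)
    cv2.imwrite(f"pics/{n}fit.png",im[y0:y0+600,x0:x0+800] if n=="side" else im[y0+60:y0+660,x0+360:x0+1160])
E
```

```text
servo1 p0.73 px [272.8 259.3] xy [445.   47.3] yaw 294.8 1-iou 0.135 ['top', 'side']
servo1 p0.68 px [350.8 265.1] xy [ 443.2 -140.9] yaw 292.9 1-iou 0.192 ['top', 'side']
servo1 p0.58 px [237.9 255.8] xy [447.8 131.9] yaw 256.8 1-iou 0.139 ['top', 'side']
servo1 p0.57 px [313.1 263.8] xy [442.1 -50.6] yaw 29.0 1-iou 0.158 ['top', 'side']
long_link p0.56 px [200.8 206. ] xy [570.1 234.9] yaw 184.6 1-iou 0.111 ['top', 'side']
short_link1 p0.74 px [153.5 251.9] xy [446.  338.9] yaw 352.8 1-iou 0.176 ['top', 'side']
short_link1 p0.74 px [152.3 193.5] xy [593.3 360.6] yaw 182.2 1-iou 0.157 ['top', 'side']
controller p0.96 px [246.5 197.5] xy [595.6 121. ] yaw 1.8 1-iou 0.095 ['top', 'side']
controller p0.80 px [103.6 160.4] xy [667.5 493.3] yaw 66.3 1-iou 0.104 ['top', 'side']
controller p0.59 px [208.5 301.3] xy [337.  192.8] yaw 177.0 1-iou 0.075 ['top', 'side']
case p0.76 px [363.6 180.6] xy [ 605.1 -202.4] yaw 5.5 1-iou 0.033 ['top']
```

```bash
cat >> h.py <<'E'
def wood(n,im=None):
    """non-wood mask: low chroma (max-min) relative to brightness"""
    im=(ctrl.camera(n) if im is None else im).astype(np.float32)
    mx,mn=im.max(2),im.min(2);return (mx-mn)<.42*mx+0
def refine(t,q,nw,z=0,zt=20,pad=5):
    ms={}
    for n in nw:
        l=np.vstack([proj(n,place(P,q,z)) for P in MOD[t]]);h=cv2.convexHull(l.astype(np.int32))
        roi=np.zeros((384,512),np.uint8);cv2.fillConvexPoly(roi,h,1);roi=cv2.dilate(roi,np.ones((2*pad+1,)*2))
        m=(nw[n]&(roi>0)).astype(np.uint8);k,lab,st,_=cv2.connectedComponentsWithStats(m)
        if k>1: ms[n]=lab==1+st[1:,4].argmax()
    r=fit(MOD[t],ms,q[:2],z);print(t,"xy",r.x[:2],"yaw",round(np.degrees(r.x[2])%360,1),"1-iou %.3f"%r.fun,list(ms));return r.x
def overlay(n,im,items,x0,y0,w,h,f,name):
    im=cv2.resize(im,None,fx=f,fy=f,interpolation=cv2.INTER_CUBIC)
    for t,q,z in items:
        for P in MOD[t]:
            cv2.polylines(im,[cv2.convexHull(((proj(n,place(P,q,z))+.5)*f-.5).astype(np.int32))],True,(0,255,255),1)
    cv2.imwrite(name,im[y0*f:(y0+h)*f,x0*f:(x0+w)*f])
E
python3 - <<'E'
from h import *
import pickle
res=pickle.load(open("res.pkl","rb"))
ims={n:cv2.imread(f"pics/{n}0.png") for n in("top","side")}
nw={n:wood(n,ims[n]) for n in ims}
print({n:nw[n].mean().round(2) for n in nw})
out={t:[refine(t,q,nw,pad=8 if t=="case" else 5) for q in L] for t,L in res.items()}
out["case"]+= [refine("case",res["case"][0],{n:nw[n]},pad=8) for n in nw]
pickle.dump(out,open("res2.pkl","wb"))
it=[(t,q,0) for t in out for q in (out[t] if t!="case" else out[t][:1])]
overlay("top",ims["top"],it,225,120,220,165,4,"pics/topfit.png") if 0 else overlay("top",ims["top"],it,225,125,220,155,3,"pics/topfit.png")
overlay("side",ims["side"],it,165,135,265,200,3,"pics/sidefit.png")
E
```

```text
{'top': np.float64(0.26), 'side': np.float64(0.31)}
servo1 xy [445.6  46.6] yaw 296.7 1-iou 0.214 ['top', 'side']
servo1 xy [ 443.3 -139.2] yaw 292.2 1-iou 0.181 ['top', 'side']
servo1 xy [449.2 132.1] yaw 78.2 1-iou 0.212 ['top', 'side']
servo1 xy [443.3 -51.2] yaw 31.1 1-iou 0.206 ['top', 'side']
long_link xy [570.9 234.1] yaw 4.9 1-iou 0.089 ['top', 'side']
short_link1 xy [448.3 339.7] yaw 353.0 1-iou 0.120 ['top', 'side']
short_link1 xy [594.8 359.9] yaw 182.0 1-iou 0.120 ['top', 'side']
controller xy [596.7 120.1] yaw 181.7 1-iou 0.063 ['top', 'side']
controller xy [666.3 530.1] yaw 341.6 1-iou 0.682 ['top', 'side']
controller xy [359.2 191.5] yaw 86.2 1-iou 0.620 ['top', 'side']
case xy [ 605.  -204.2] yaw 5.2 1-iou 0.053 ['top', 'side']
case xy [ 606.1 -203.4] yaw 5.4 1-iou 0.062 ['top']
case xy [ 604.2 -205.2] yaw 5.3 1-iou 0.038 ['side']
```

View pics/topfit.png

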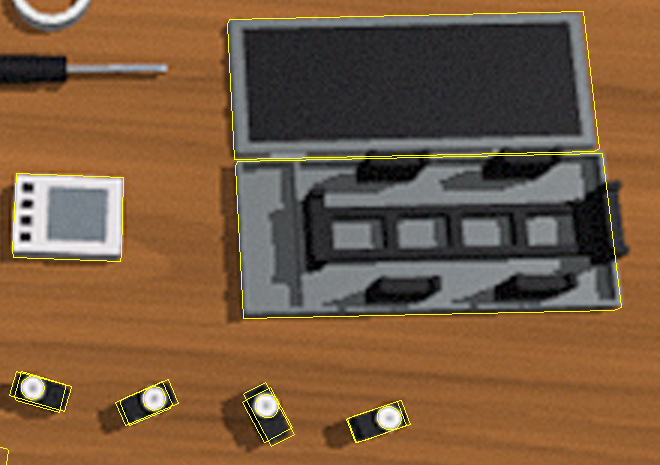

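View pics/sidefit.png

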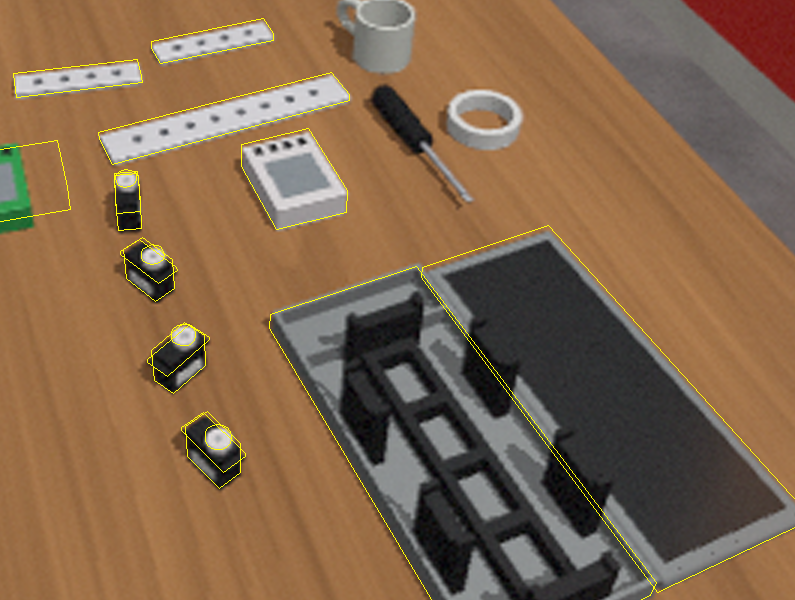

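The fits sit on the edges in both views: case at (605,-204) with yaw 5.3°, four servos, and the white controller at (597,120). The mask fit is trustworthy, so I'm starting to move.

```bash
cat >> h.py <<'E'
C=np.array([605.,-204.3]);CY=np.radians(5.3)
def cw(x,y): c,s=np.cos(CY),np.sin(CY);return C+[c*x-s*y,s*x+c*y]
def pose():
    s=ctrl.state();q=s["tcp_rot"];return s["tcp_pos"],R.from_quat([q[1],q[2],q[3],q[0]]),s
def down(ang):
    a=np.radians(ang);return R.from_matrix(np.c_[[np.cos(a),np.sin(a),0],[np.sin(a),-np.cos(a),0],[0,0,-1]])
def go(xy,z,ang,lbl="",frm=None,half=True):
    """turn first (rotvec deg in tool frame), then shift (m) in the turned frame"""
    p,r,s=pose() if frm is None else frm
    best=None
    for a in ((ang,ang+180) if half else (ang,)):
        v=np.degrees((r.inv()*down(a)).as_rotvec())
        if best is None or abs(v[2])<abs(best[0][2]): best=(v,down(a))
    d=best[1].inv().apply(np.array([*xy,z])-p)/1000
    with np.printoptions(precision=4): print(lbl,"turn",best[0].round(1),"shift",d)
    return (np.array([*xy,z],float),best[1],s)
def st():
    p,r,s=pose();print("t %.1f"%s["clock"],"tcp",p,"jawang %.1f"%np.degrees(np.arctan2(r.as_matrix()[1,0],r.as_matrix()[0,0])),"tilt",r.as_matrix()[:,2].round(3),"w %.1f"%s["width"],"F",s["wrist_force"],"q",s["joint_positions"].round(2))
E
python3 - <<'E'
from h import *
f=go((443.3,-139.2),120,22.2,"above B")
print([cw(0,y) for y in(-81,-27,27,81)])
E
```

```text
above B turn [ 0.   0.  84.3] shift [-0.42    0.3255  0.0746]
[array([ 612.5, -285. ]), array([ 607.5, -231.2]), array([ 602.5, -177.4]), array([ 597.5, -123.6])]
```

>>> carry_out:
  increments:
    - [0,0,0,0,0,-7.975,100]
    - [0,0,0,0,0,-7.975,100]
    - [0,0,0,0,0,-7.975,100]
    - [0,0,0,0,0,-7.975,100]
    - [0,0,0,0,0,-7.975,100]
    - [0,0,0,0,0,-7.975,100]
    - [0,0,0,0,0,-7.975,100]
    - [0,0,0,0,0,-7.975,100]
    - [0,0,0,0,0,-7.975,100]
    - [0,0,0,0,0,-7.975,100]
    - [0,0,0,0,0,-7.975,100]
    - [0,0,0,0,0,-7.975,100]
  grip_force: 40

```text
clock: 2.7
tcp_pos: [177.3, -599.3, 194.5]
tcp_rot: [-0.0, 0.981, 0.195, -0.0]
wrist_force: [-0.5, -0.1, 0.2]
width: 51.8
```

>>> carry_out:
  increments:
    - [0.035,-0.0271,0.0062,0,0,0,100]
    - [0.035,-0.0271,0.0062,0,0,0,100]
    - [0.035,-0.0271,0.0062,0,0,0,100]
    - [0.035,-0.0271,0.0062,0,0,0,100]
    - [0.035,-0.0271,0.0062,0,0,0,100]
    - [0.035,-0.0271,0.0062,0,0,0,100]
    - [0.035,-0.0271,0.0062,0,0,0,100]
    - [0.035,-0.0271,0.0062,0,0,0,100]
    - [0.035,-0.0271,0.0062,0,0,0,100]
    - [0.035,-0.0271,0.0062,0,0,0,100]
    - [0.035,-0.0271,0.0062,0,0,0,100]
    - [0.035,-0.0271,0.0062,0,0,0,100]

```text
clock: 3.9
tcp_pos: [444.2, -138.1, 120.2]
tcp_rot: [0.0, 0.981, 0.192, 0.0]
wrist_force: [1.4, -2.0, 1.0]
width: 52.4
```

```bash
python3 - <<'E'
import re
s=open("h.py").read()
s=s.replace('''        if best is None or abs(v[2])<abs(best[0][2]): best=(v,down(a))''','''        off=abs((a-np.degrees(np.arctan2(xy[1],xy[0]))+180)%360-180)
        if best is None or off<best[2]: best=(v,down(a),off)''')
open("h.py","w").write(s)
E
python3 - <<'E'
from h import *
st();go((443.3,-139.2),17,22.2,"B")
E
```

```text
t 3.9 tcp [ 444.2 -138.1  120.2] jawang 22.2 tilt [ 0. -0. -1.] w 52.4 F [ 1.4 -2.   1. ] q [ 0.8  0.3 -0.6  2.   0.2  0.9  0.4]
B turn [ 0. -0. -0.] shift [-0.0013  0.0007  0.1032]
```

>>> carry_out:
  increments:
    - [-0.0013,0.0007,0.03,0,0,0,100]
    - [0,0,0.03,0,0,0,100]
    - [0,0,0.025,0,0,0,100]
    - [0,0,0.018,0,0,0,100]
    - [0,0,0,0,0,0,255]
    - [0,0,0,0,0,0,255]
    - [0,0,0,0,0,0,255]
    - [0,0,0,0,0,0,255]
    - [0,0,0,0,0,0,255]
    - [0,0,0,0,0,0,255]
  grip_force: 40

```text
clock: 4.9
tcp_pos: [442.7, -140.9, 17.6]
tcp_rot: [0.0, 0.981, 0.192, 0.0]
wrist_force: [0.8, -0.1, -0.0]
width: -0.0
```

```bash
python3 - <<'E'
from h import *
st();f=go((443.3,-139.2),120,22.2,"lift");go(cw(0,-81),120,5.3,"p1",f)
E
```

```text
t 4.9 tcp [ 442.7 -140.9   17.6] jawang 22.2 tilt [ 0. -0. -1.] w -0.0 F [ 0.8 -0.1 -0. ] q [ 0.7  0.5 -0.5  2.1  0.4  0.7  0.3]
lift turn [ 0. -0. -0.] shift [ 0.0012 -0.0013 -0.1024]
p1 turn [ 0.   0.  16.9] shift [0.155  0.1608 0.    ]
```

```bash
python3 - <<'E'
from h import *
shot(1)
a=cv2.imread("pics/side1.png")[190:300,160:330];b=cv2.imread("pics/top1.png")[200:300,200:400]
cv2.imwrite("pics/v1.png",np.vstack([cv2.resize(a,(480,311)),cv2.resize(b,(480,240))]))
E
```

```text
(no output)
```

View pics/v1.png

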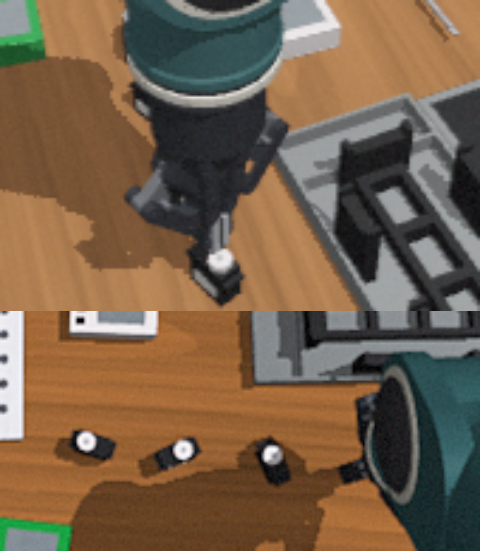

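```bash
python3 - <<'E'
from h import *
p,r,_=pose();print(proj("side",[p,p+[0,0,19],[443.3,-139.2,0],[443.3,-139.2,40]]),proj("top",[p,[443.3,-139.2,40]]))
ims={n:cv2.imread(f"pics/{n}1.png") for n in("side",)}
refine("servo1",np.array([443.3,-139.2,np.radians(292)]),{n:wood(n,ims[n]) for n in ims})
overlay("side",ims["side"],[("servo1",np.array([443.3,-139.2,np.radians(292.2)]),0)],190,230,100,80,8,"pics/v2.png")
E
```

```text
[[235.7 285.2]
 [235.5 279.7]
 [236.  289.4]
 [235.5 278. ]] [[350.8 265.8]
 [352.3 264.7]]
servo1 xy [ 443.4 -138.9] yaw 109.8 1-iou 0.358 ['side']
```

View pics/v2.png

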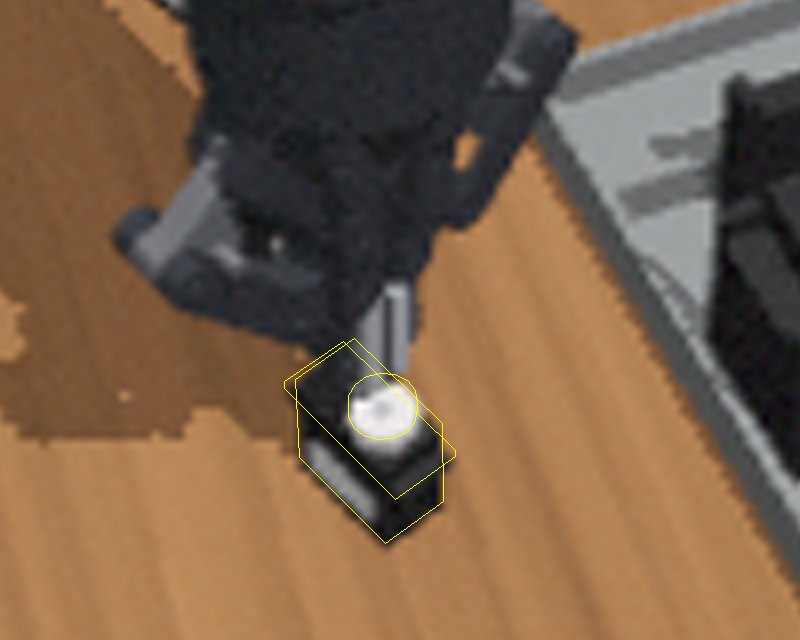

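>>> carry_out:
  increments:
    - [0,0,-0.03,0,0,0,255]
    - [0,0,-0.03,0,0,0,255]
    - [0,0,-0.03,0,0,0,255]
    - [0,0,0,0,0,0,255]

```text
clock: 5.4
tcp_pos: [444.3, -141.2, 110.4]
tcp_rot: [0.002, 0.981, 0.192, 0.002]
wrist_force: [0.2, -1.1, -0.2]
width: 0.0
```

```bash
python3 - <<'E'
from h import *
st();shot(2);p,r,_=pose()
o=[]
for n,(dx,dy) in (("side",(50,40)),("top",(40,30))):
    im=cv2.imread(f"pics/{n}2.png");u=proj(n,[p])[0];print(n,u);x,y=int(u[0])-dx,int(u[1])-40
    c=cv2.resize(im[y:y+70,x:x+100],None,fx=6,fy=4*1.5,interpolation=cv2.INTER_CUBIC)
    cv2.drawMarker(c,tuple(((u-[x,y]+.5)*6).astype(int)),(0,255,255),0,20,1);o.append(c[:,:400] if n=="top" else c[:,100:500])
cv2.imwrite("pics/v3.png",np.hstack(o))
E
```

```text
t 5.4 tcp [ 444.3 -141.2  110.4] jawang 22.2 tilt [ 0. -0. -1.] w 0.0 F [ 0.2 -1.1 -0.2] q [ 0.8  0.3 -0.6  2.1  0.2  0.8  0.4]
side [234.8 257.6]
top [360.1 262.7]
```

View pics/v3.png

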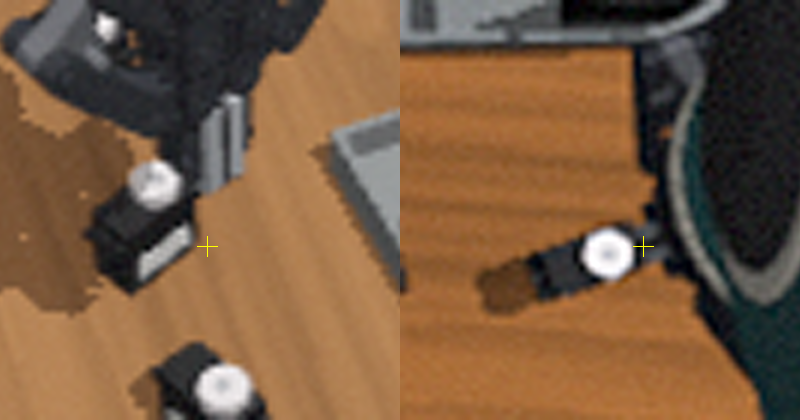

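The tool tips show about 9 px (~30 mm) above the reported TCP. That explains the miss: the jaws shut above the horn. The servo hasn't moved. I'll find the true height by touching the bare bench gently.

>>> carry_out:
  increments:
    - [-0.023,-0.0095,0,0,0,0,255]
    - [-0.023,-0.0095,0,0,0,0,255]
    - [0,0,0.04,0,0,0,255]
    - [0,0,0.04,0,0,0,255]
    - [0,0,0.03,0,0,0,255]
    - [0,0,0.01,0,0,0,255]
    - [0,0,0.002,0,0,0,255]
    - [0,0,0.002,0,0,0,255]
    - [0,0,0,0,0,0,255]

```text
clock: 6.4
tcp_pos: [393.4, -140.7, -16.0]
tcp_rot: [0.0, 0.981, 0.192, 0.001]
wrist_force: [0.2, 0.1, -0.3]
width: 0.2
```

```bash
python3 - <<'E'
from h import *
st();p,r,_=pose();cv2.imwrite("pics/side3.png",ctrl.camera("side")[:,:,::-1]);im=cv2.imread("pics/side3.png");u=proj("side",[p])[0];x,y=int(u[0])-50,int(u[1])-50
c=cv2.resize(im[y:y+80,x:x+100],None,fx=6,fy=6,interpolation=cv2.INTER_CUBIC)
for k in(0,10,20,30,40):
    v=proj("side",[p+[0,0,k]])[0];cv2.drawMarker(c,tuple(((v-[x,y]+.5)*6).astype(int)),(0,255,255),0,10,1)
cv2.imwrite("pics/v4.png",c)
E
```

```text
t 6.4 tcp [ 393.4 -140.7  -16. ] jawang 22.2 tilt [ 0. -0. -1.] w 0.2 F [ 0.2  0.1 -0.3] q [ 0.7  0.5 -0.5  2.2  0.4  0.5  0.3]
```

View pics/v4.png

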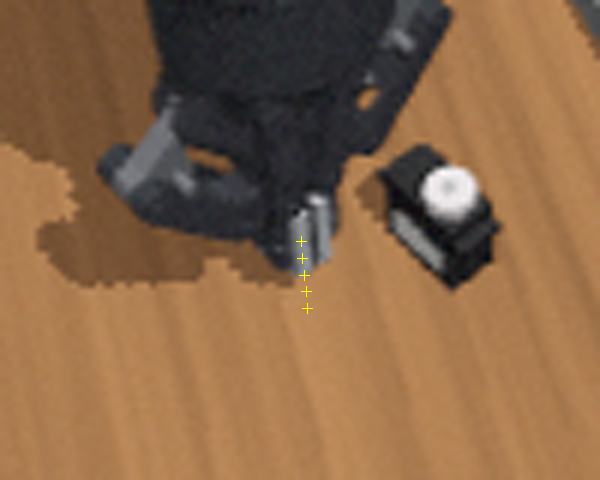

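>>> carry_out:
  increments:
    - [0,0,0.002,0,0,0,255]
    - [0,0,0.002,0,0,0,255]
    - [0,0,0,0,0,0,255]

```text
clock: 6.75
tcp_pos: [392.7, -140.5, -20.8]
tcp_rot: [0.0, 0.981, 0.192, -0.0]
wrist_force: [0.3, -0.6, -0.3]
width: 0.3
```

>>> carry_out:
  increments:
    - [0,0,0.001,0,0,0,255]
    - [0,0,0.001,0,0,0,255]
    - [0,0,0,0,0,0,255]

```text
clock: 7.05
tcp_pos: [392.7, -140.4, -22.9]
tcp_rot: [-0.0, 0.981, 0.192, -0.0]
wrist_force: [-0.9, -0.3, 0.2]
width: 0.0
```

>>> carry_out:
  increments:
    - [0,0,0.001,0,0,0,255]
    - [0,0,0,0,0,0,255]

```text
clock: 7.25
tcp_pos: [392.7, -140.4, -23.9]
tcp_rot: [-0.0, 0.981, 0.192, -0.0]
wrist_force: [0.3, 0.1, -0.2]
width: 0.3
```

>>> carry_out:
  increments:
    - [0,0,0.001,0,0,0,255]
    - [0,0,0.001,0,0,0,255]
    - [0,0,0,0,0,0,255]

```text
clock: 7.55
tcp_pos: [392.7, -140.4, -26.0]
tcp_rot: [-0.0, 0.981, 0.192, -0.0]
wrist_force: [0.1, -0.7, -0.5]
width: -0.2
```

>>> carry_out:
  increments:
    - [0,0,0.001,0,0,0,255]
    - [0,0,0.001,0,0,0,255]
    - [0,0,0,0,0,0,255]

```text
clock: 7.85
tcp_pos: [392.7, -140.4, -27.9]
tcp_rot: [-0.0, 0.981, 0.192, -0.0]
wrist_force: [0.5, -0.4, 0.4]
width: -0.0
```

>>> carry_out:
  increments:
    - [0,0,0.001,0,0,0,255]
    - [0,0,0,0,0,0,255]

```text
clock: 8.05
tcp_pos: [392.7, -140.5, -28.9]
tcp_rot: [-0.0, 0.981, 0.192, -0.0]
wrist_force: [0.3, 0.2, -0.0]
width: -0.2
```

>>> carry_out:
  increments:
    - [0,0,0.001,0,0,0,255]
    - [0,0,0,0,0,0,255]

```text
clock: 8.25
tcp_pos: [392.7, -140.5, -29.9]
tcp_rot: [-0.0, 0.981, 0.192, -0.0]
wrist_force: [0.6, -0.1, -0.6]
width: -0.4
```

>>> carry_out:
  increments:
    - [0,0,0.001,0,0,0,255]
    - [0,0,0,0,0,0,255]

```text
clock: 8.45
tcp_pos: [392.7, -140.4, -30.9]
tcp_rot: [-0.0, 0.981, 0.192, -0.0]
wrist_force: [0.5, 0.1, 0.4]
width: -0.1
```

>>> carry_out:
  increments:
    - [0,0,0.001,0,0,0,255]
    - [0,0,0,0,0,0,255]

```text
clock: 8.65
tcp_pos: [392.7, -140.5, -31.9]
tcp_rot: [-0.0, 0.981, 0.192, -0.0]
wrist_force: [-0.1, 0.0, -0.2]
width: -0.2
```

>>> carry_out:
  increments:
    - [0,0,0.001,0,0,0,255]
    - [0,0,0,0,0,0,255]

```text
clock: 8.85
tcp_pos: [392.7, -140.4, -32.9]
tcp_rot: [-0.0, 0.981, 0.192, -0.0]
wrist_force: [-0.8, -0.4, 0.7]
width: -0.0
```

>>> carry_out:
  increments:
    - [0,0,0.001,0,0,0,255]
    - [0,0,0,0,0,0,255]

```text
clock: 9.05
tcp_pos: [392.7, -140.4, -33.9]
tcp_rot: [-0.0, 0.981, 0.192, -0.0]
wrist_force: [-0.3, 0.2, -0.1]
width: 0.1
```

>>> carry_out:
  increments:
    - [0,0,0.001,0,0,0,255]
    - [0,0,0,0,0,0,255]

```text
clock: 9.25
tcp_pos: [392.7, -140.4, -34.9]
tcp_rot: [-0.0, 0.981, 0.192, -0.0]
wrist_force: [0.1, 1.1, 0.0]
width: -0.0
```

>>> carry_out:
  increments:
    - [0,0,0.001,0,0,0,255]
    - [0,0,0,0,0,0,255]

```text
clock: 9.45
tcp_pos: [392.7, -140.4, -35.9]
tcp_rot: [-0.0, 0.981, 0.192, -0.0]
wrist_force: [0.5, 0.2, 0.0]
width: -0.0
```

>>> carry_out:
  increments:
    - [0,0,0.001,0,0,0,255]
    - [0,0,0,0,0,0,255]

```text
clock: 9.65
tcp_pos: [392.8, -140.5, -36.6]
tcp_rot: [0.0, 0.981, 0.192, -0.0]
wrist_force: [-3.3, 1.0, 8.2]
width: -0.0
```

```bash
python3 - <<'E'
from h import *
st();p,r,_=pose();a=ctrl.camera("side").copy();b=cv2.imread("pics/side3.png")[:,:,::-1]
# finger bright-grey region lower edge in both pictures
for im in(b,a):
    for c in range(226,236): print([int(v) for v in im[258:284,c].max(1)-im[258:284,c].min(1)]) if c in(229,231) else 0
print(proj("side",[p,p+[0,0,35],[393.4,-140.7,0]]))
E
```

```text
t 9.7 tcp [ 392.8 -140.5  -36.6] jawang 22.2 tilt [ 0. -0. -1.] w -0.0 F [-3.3  1.   8.2] q [ 0.7  0.5 -0.5  2.2  0.5  0.5  0.2]
[1, 4, 4, 9, 4, 6, 5, 4, 2, 4, 18, 68, 85, 88, 88, 87, 92, 85, 17, 4, 1, 1, 2, 2, 10, 5]
[6, 8, 5, 6, 4, 8, 10, 18, 83, 85, 89, 89, 93, 91, 91, 92, 60, 7, 0, 1, 3, 2, 2, 3, 3, 1]
[6, 5, 5, 7, 7, 7, 6, 6, 9, 5, 4, 9, 6, 7, 7, 10, 6, 15, 2, 2, 0, 2, 3, 1, 3, 2]
[5, 4, 8, 7, 4, 7, 5, 5, 5, 3, 9, 10, 6, 20, 65, 84, 55, 5, 4, 4, 0, 0, 5, 5, 4, 3]
[[214.1 306.3]
 [213.1 296.9]
 [213.4 296.5]]
```

```bash
python3 - <<'E'
from h import *
shot(4);p,r,_=pose();o=[]
for n in M: T=M[n]["camera_from_world"];print(n,"cam at",-T[:3,:3].T@T[:3,3])
for n in("side","top"):
    im=cv2.imread(f"pics/{n}4.png");u=proj(n,[[p[0],p[1],0]])[0];print(u);x,y=int(u[0])-30,int(u[1])-35
    c=cv2.resize(im[y:y+60,x:x+50],None,fx=8,fy=8,interpolation=cv2.INTER_CUBIC)
    cv2.drawMarker(c,tuple(((u-[x,y]+.5)*8).astype(int)),(0,255,255),0,16,1);o.append(c)
cv2.imwrite("pics/v5.png",np.hstack(o))
E
```

```text
side cam at [ 311.3 -621.4  708.4]
top cam at [ 347.3   92.7 1059.8]
[213.1 296.5]
[348.8 287.1]
```

View pics/v5.png

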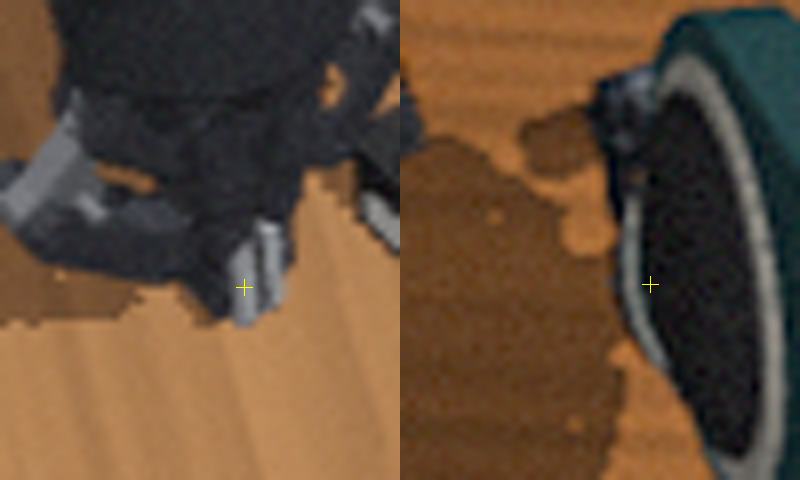

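Contact came at reported z = -36.4 (8 N). The xy matches the picture to about 3 mm, so heights need a constant +36.4 mm correction, and I'll apply it.

```bash
sed -i 's/^def go(xy,z,ang,lbl="",frm=None,half=True):/ZB=-36.4\ndef go(xy,z,ang,lbl="",frm=None,half=True):\n    z=z+ZB/; ' h.py; sed -i 's/print("t %.1f"%s\["clock"\],"tcp",p,/print("t %.1f"%s["clock"],"tip",p-[0,0,ZB],/' h.py
python3 - <<'E'
from h import *
st();go((443.3,-139.2),90,22.2,"B")
E
```

```text
t 9.8 tip [ 392.8 -140.5   -0.2] jawang 22.2 tilt [ 0. -0. -1.] w 0.1 F [-2.1  0.1  8.9] q [ 0.7  0.5 -0.5  2.2  0.5  0.5  0.2]
B turn [ 0.  0. -0.] shift [ 0.0472  0.0179 -0.0902]
```

>>> carry_out:
  increments:
    - [0,0,-0.03,0,0,0,100]
    - [0,0,-0.03,0,0,0,100]
    - [0.01,0.004,-0.03,0,0,0,100]
    - [0.0186,0.007,0,0,0,0,100]
    - [0.0186,0.007,0,0,0,0,100]
    - [0,0,0.03,0,0,0,100]
    - [0,0,0.025,0,0,0,100]
    - [0,0,0.018,0,0,0,100]
    - [0,0,0,0,0,0,255]
    - [0,0,0,0,0,0,255]
    - [0,0,0,0,0,0,255]
    - [0,0,0,0,0,0,255]
  grip_force: 40

```text
clock: 11.0
tcp_pos: [443.8, -139.6, -18.9]
tcp_rot: [0.0, 0.981, 0.192, 0.001]
wrist_force: [-0.5, 0.6, -0.6]
width: 19.1
```

```bash
python3 - <<'E'
from h import *
st();f=go((443.3,-139.2),100,22.2,"lift");f=go(cw(0,-81),100,5.3,"p1",f);go(cw(0,-81),23,5.3,"dn",f)
E
```

```text
t 11.0 tip [ 443.8 -139.6   17.5] jawang 22.2 tilt [ 0. -0. -1.] w 19.1 F [-0.5  0.6 -0.6] q [ 0.7  0.5 -0.5  2.1  0.5  0.6  0.2]
lift turn [ 0.1 -0.1 -0. ] shift [-0.0003 -0.0005 -0.0825]
p1 turn [ 0.   0.  16.9] shift [0.155  0.1608 0.    ]
dn turn [0. 0. 0.] shift [0.    0.    0.077]
```

>>> carry_out:
  increments:
    - [0,0,-0.0275,0,0,0,255]
    - [0,0,-0.0275,0,0,0,255]
    - [0,0,-0.0275,0,0,5.6,255]
    - [0,0,0,0,0,5.6,255]
    - [0,0,0,0,0,5.7,255]
    - [0.0258,0.0268,0,0,0,0,255]
    - [0.0258,0.0268,0,0,0,0,255]
    - [0.0258,0.0268,0,0,0,0,255]
    - [0.0258,0.0268,0,0,0,0,255]
    - [0.0258,0.0268,0,0,0,0,255]
    - [0.026,0.0268,0,0,0,0,255]
    - [0,0,0,0,0,0,255]

```text
clock: 12.2
tcp_pos: [614.5, -288.4, 62.8]
tcp_rot: [0.0, 0.999, 0.045, 0.001]
wrist_force: [-0.6, 0.7, -1.1]
width: 19.3
```

```bash
python3 - <<'E'
from h import *
st();go(cw(0,-81),23,5.3,"dn");shot(5);im={n:cv2.imread(f"pics/{n}5.png") for n in M};p,_,_=pose();z=p[2]-ZB-17.5
q=np.array([p[0],p[1],np.radians(275.3)])
overlay("side",im["side"],[("servo1",q,z),("case",np.array([*C,CY]),0)],330,180,100,100,6,"pics/a.png");
overlay("top",im["top"],[("servo1",q,z),("case",np.array([*C,CY]),0)],395,170,60,60,6,"pics/b.png")
a=cv2.imread("pics/a.png");b=cv2.imread("pics/b.png");b=cv2.copyMakeBorder(b,0,a.shape[0]-b.shape[0],0,0,0);cv2.imwrite("pics/v6.png",np.hstack([a,b])[:,:800])
E
```

```text
t 12.2 tip [ 614.5 -288.4   99.2] jawang 5.1 tilt [ 0. -0. -1.] w 19.3 F [-0.6  0.7 -1.1] q [ 0.7  0.7 -0.5  1.6  0.3  1.   0.2]
dn turn [ 0.1 -0.1 -0.2] shift [-0.0017 -0.0036  0.0762]
```

View pics/v6.png

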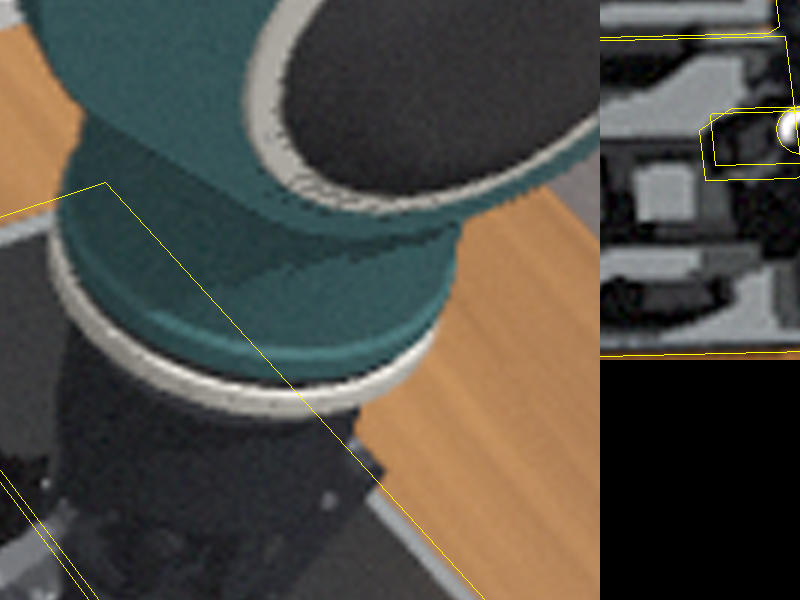

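The top view shows the held servo's horn on its predicted spot over pocket 1, so I'm lowering it.

>>> carry_out:
  increments:
    - [-0.0017,-0.0036,0,0,0,-0.2,255]
    - [0,0,0.03,0,0,0,255]
    - [0,0,0.025,0,0,0,255]
    - [0,0,0.01,0,0,0,255]
    - [0,0,0.005,0,0,0,255]
    - [0,0,0.003,0,0,0,255]
    - [0,0,0,0,0,0,255]

```text
clock: 13.0
tcp_pos: [611.1, -280.8, -9.5]
tcp_rot: [0.0, 0.999, 0.048, 0.001]
wrist_force: [3.2, 0.1, -1.2]
width: 18.9
```

>>> carry_out:
  increments:
    - [0,0,0.001,0,0,0,255]
    - [0,0,0.001,0,0,0,255]
    - [0,0,0,0,0,0,255]

```text
clock: 13.3
tcp_pos: [611.1, -281.2, -11.6]
tcp_rot: [0.0, 0.999, 0.048, 0.001]
wrist_force: [5.8, 0.3, 0.3]
width: 19.0
```

```bash
python3 - <<'E'
from h import *
st();go(cw(0,-81),23,5.3,"dn")
E
```

```text
t 13.3 tip [ 611.1 -281.2   24.8] jawang 5.5 tilt [ 0. -0. -1.] w 19.0 F [5.8 0.3 0.3] q [ 0.7  0.8 -0.4  1.6  0.4  0.8  0.2]
dn turn [ 0.  -0.1  0.2] shift [0.001  0.0039 0.0018]
```

>>> carry_out:
  increments:
    - [0.001,0.002,-0.001,0,0,0,255]
    - [0,0.0019,0,0,0,0,255]
    - [0,0,0.001,0,0,0,255]
    - [0,0,0.001,0,0,0,255]
    - [0,0,0,0,0,0,255]

```text
clock: 13.8
tcp_pos: [611.6, -285.6, -13.6]
tcp_rot: [-0.0, 0.999, 0.048, -0.0]
wrist_force: [1.6, -0.3, -1.0]
width: 18.8
```

>>> carry_out:
  increments:
    - [0,0,0.001,0,0,0,255]
    - [0,0,0,0,0,0,255]

```text
clock: 14.0
tcp_pos: [611.6, -285.6, -13.7]
tcp_rot: [0.0, 0.999, 0.048, -0.0]
wrist_force: [-4.2, 1.6, 10.5]
width: 18.9
```

>>> carry_out:
  increments:
    - [0,0,0.001,0,0,0,255]
    - [0,0,0,0,0,0,255]

```text
clock: 14.2
tcp_pos: [611.7, -285.6, -13.8]
tcp_rot: [0.0, 0.999, 0.048, -0.0]
wrist_force: [-9.9, 3.1, 24.6]
width: 19.0
```

>>> carry_out:
  increments:
    - [0,0,-0.002,0,0,0,255]
    - [0,0,0,0,0,0,140]
    - [0,0,0,0,0,0,130]
    - [0,0,0,0,0,0,130]
    - [0,0,-0.03,0,0,0,100]
    - [0,0,-0.04,0,0,0,100]
    - [0,0,0,0,0,0,100]

```text
clock: 14.9
tcp_pos: [614.3, -286.2, 61.6]
tcp_rot: [0.001, 0.999, 0.048, 0.003]
wrist_force: [0.3, -1.0, -0.1]
width: 51.6
```

```bash
cat >> h.py <<'E'
def servos(tag):
    shot(tag);ims={n:cv2.imread(f"pics/{n}{tag}.png") for n in M};L=[]
    for d in ctrl.outline_of("top","servo1"):
        if d["p"]<.3: continue
        q0=ray("top",ctr(d["mask"]),20);print("p%.2f"%d["p"],q0,end=" ")
        if q0[0]<530: refine("servo1",np.array([*q0,0]),{n:wood(n,ims[n]) for n in ims},pad=9)
        else: print("case frame",R.from_euler("z",-CY).apply([*(q0-C),0])[:2])
E
python3 - <<'E'
from h import *
st();servos(6)
E
```

```text
t 14.9 tip [ 614.3 -286.2   98. ] jawang 5.5 tilt [ 0. -0. -1.] w 51.6 F [ 0.3 -1.  -0.1] q [ 0.7  0.7 -0.5  1.6  0.3  1.   0.2]
p0.74 [ 611.9 -286.2] case frame [ -0.7 -82.1]
p0.63 [722.3 167.8] case frame [151.2 359.7]
p0.52 [448.1 132.8] servo1 xy [449.  131.5] yaw 77.8 1-iou 0.204 ['side', 'top']
p0.47 [445.   48.5] servo1 xy [445.8  46.2] yaw 295.9 1-iou 0.182 ['side', 'top']
p0.44 [443.1 -48.1] servo1 xy [443.6 -51.3] yaw 30.8 1-iou 0.230 ['side', 'top']
p0.33 [ 659.  -165.2] case frame [57.3 33.9]
```

```bash
python3 - <<'E'
from h import *
f=go((443.5,-51.2),95,-59.0,"D");f=go((443.5,-51.2),17,-59.0,"dn",f);
f=go((443.5,-51.2),95,-59.,"up",f);go(cw(0,-27),95,5.3,"p2",f)
E
```

```text
D turn [ 0.   0.  64.5] shift [-0.2873  0.0232 -0.0024]
dn turn [0. 0. 0.] shift [0.    0.    0.078]
up turn [0. 0. 0.] shift [ 0.     0.    -0.078]
p2 turn [  0.    0.  -64.3] shift [0.1467 0.1944 0.    ]
```

>>> carry_out:
  increments:
    - [0,0,0,0,0,8.06,100]
    - [0,0,0,0,0,8.06,100]
    - [0,0,0,0,0,8.06,100]
    - [0,0,0,0,0,8.06,100]
    - [0,0,0,0,0,8.06,100]
    - [0,0,0,0,0,8.06,100]
    - [0,0,0,0,0,8.06,100]
    - [0,0,0,0,0,8.06,100]
    - [-0.0359,0.0029,0,0,0,0,100]
    - [-0.0359,0.0029,0,0,0,0,100]
    - [-0.0359,0.0029,0,0,0,0,100]
    - [-0.0359,0.0029,0,0,0,0,100]

```text
clock: 16.25
tcp_pos: [526.0, -167.2, 55.4]
tcp_rot: [0.0, 0.87, -0.492, -0.001]
wrist_force: [1.1, -0.5, 0.6]
width: 52.1
```

>>> carry_out:
  increments:
    - [-0.0359,0.0029,0,0,0,0,100]
    - [-0.0359,0.0029,0,0,0,0,100]
    - [-0.0359,0.0029,0,0,0,0,100]
    - [-0.036,0.0029,0,0,0,0,100]
    - [0,0,0,0,0,0,100]
    - [0,0,0,0,0,0,100]

```text
clock: 16.85
tcp_pos: [443.3, -50.9, 56.1]
tcp_rot: [0.0, 0.871, -0.492, -0.001]
wrist_force: [0.7, -1.3, 0.1]
width: 51.7
```

```bash
python3 - <<'E'
from h import *
st();go((443.5,-51.2),17,-59.0,"D")
E
```

```text
t 16.9 tip [443.3 -50.9  92.5] jawang -58.9 tilt [-0.  0. -1.] w 51.7 F [ 0.7 -1.3  0.1] q [ 0.3  0.3 -0.3  2.1  0.1  0.7 -1.1]
D turn [0.1 0.  0.1] shift [ 0.0004 -0.      0.0755]
```

>>> carry_out:
  increments:
    - [0,0,0.03,0,0,0,100]
    - [0,0,0.03,0,0,0,100]
    - [0,0,0.0155,0,0,0,100]
    - [0,0,0,0,0,0,255]
    - [0,0,0,0,0,0,255]
    - [0,0,0,0,0,0,255]
    - [0,0,0,0,0,0,255]
    - [0,0,-0.03,0,0,0,255]
    - [0,0,-0.03,0,0,0,255]
    - [0,0,-0.018,0,0,0,255]
    - [0,0,0,0,0,-8.05,255]
    - [0,0,0,0,0,-8.05,255]

```text
clock: 18.05
tcp_pos: [444.6, -51.4, 60.5]
tcp_rot: [-0.0, 0.932, -0.363, 0.001]
wrist_force: [-0.2, -0.2, -0.6]
width: 18.9
```

>>> carry_out:
  increments:
    - [0,0,0,0,0,-8.05,255]
    - [0,0,0,0,0,-8.05,255]
    - [0,0,0,0,0,-8.05,255]
    - [0,0,0,0,0,-8.05,255]
    - [0,0,0,0,0,-8.05,255]
    - [0,0,0,0,0,-8.05,255]
    - [0.021,0.0278,0,0,0,0,255]
    - [0.021,0.0278,0,0,0,0,255]
    - [0.021,0.0278,0,0,0,0,255]
    - [0.021,0.0278,0,0,0,0,255]
    - [0.021,0.0278,0,0,0,0,255]
    - [0.021,0.0278,0,0,0,0,255]

```text
clock: 19.25
tcp_pos: [585.9, -206.9, 59.9]
tcp_rot: [0.0, 0.999, 0.047, 0.0]
wrist_force: [-0.3, 0.1, -0.5]
width: 18.7
```

>>> carry_out:
  increments:
    - [0.021,0.0278,0,0,0,0,255]
    - [0,0,0,0,0,0,255]
    - [0,0,0,0,0,0,255]

```text
clock: 19.55
tcp_pos: [608.5, -231.4, 59.3]
tcp_rot: [-0.0, 0.999, 0.047, -0.0]
wrist_force: [0.0, 1.2, -0.7]
width: 18.9
```

```bash
python3 - <<'E'
from h import *
st();go(cw(0,-27),23,5.3,"p2")
E
```

```text
t 19.6 tip [ 608.5 -231.4   95.7] jawang 5.4 tilt [-0.  0. -1.] w 18.9 F [ 0.   1.2 -0.7] q [ 0.6  0.7 -0.4  1.6  0.3  0.9  0.2]
p2 turn [-0.   0.   0.1] shift [-0.001  -0.0003  0.0727]
```

>>> carry_out:
  increments:
    - [-0.001,0,0.03,0,0,0,255]
    - [0,0,0.025,0,0,0,255]
    - [0,0,0.01,0,0,0,255]
    - [0,0,0.005,0,0,0,255]
    - [0,0,0.002,0,0,0,255]
    - [0,0,0.001,0,0,0,255]
    - [0,0,0,0,0,0,255]

```text
clock: 20.25
tcp_pos: [608.2, -231.1, -12.4]
tcp_rot: [0.0, 0.999, 0.047, 0.001]
wrist_force: [-1.7, 1.1, 3.5]
width: 19.3
```

>>> carry_out:
  increments:
    - [0,0,0.001,0,0,0,255]
    - [0,0,0,0,0,0,255]

```text
clock: 20.45
tcp_pos: [608.3, -231.2, -12.4]
tcp_rot: [0.0, 0.999, 0.047, 0.001]
wrist_force: [-10.0, 3.4, 21.7]
width: 19.2
```

>>> carry_out:
  increments:
    - [0,0,-0.001,0,0,0,255]
    - [0,0,0,0,0,0,140]
    - [0,0,0,0,0,0,130]
    - [0,0,0,0,0,0,130]
    - [0,0,-0.03,0,0,0,100]
    - [0,0,-0.04,0,0,0,100]
    - [0,0,0,0,0,0,100]
    - [0,0,0,0,0,0,100]

```text
clock: 21.25
tcp_pos: [608.0, -231.4, 56.9]
tcp_rot: [0.0, 0.999, 0.047, 0.001]
wrist_force: [-0.2, -0.6, -0.3]
width: 52.1
```

```bash
python3 - <<'E'
from h import *
st();servos(7);f=go((445.7,46.4),90,26.3,"A");f=go((445.7,46.4),17,26.3,"dn",f);
f=go((445.7,46.4),95,26.3,"up",f);go(cw(0,27),95,5.3,"p3",f)
E
```

```text
t 21.2 tip [ 608.  -231.4   93.3] jawang 5.4 tilt [ 0. -0. -1.] w 52.1 F [-0.2 -0.6 -0.3] q [ 0.6  0.7 -0.4  1.6  0.3  0.9  0.2]
p0.62 [ 658.  -149.6] case frame [57.8 49.6]
p0.56 [ 608.5 -231.4] case frame [  1.  -27.3]
p0.54 [445.4  48. ] servo1 xy [445.5  46. ] yaw 297.0 1-iou 0.234 ['side', 'top']
p0.53 [447.7 134.2] servo1 xy [449.1 132.2] yaw 257.9 1-iou 0.200 ['side', 'top']
A turn [ -0.1   0.1 -20.9] shift [-0.0217 -0.3201  0.0015]
dn turn [0. 0. 0.] shift [0.    0.    0.073]
up turn [0. 0. 0.] shift [ 0.     0.    -0.078]
p3 turn [ 0.  0. 21.] shift [0.1355 0.2373 0.    ]
```

>>> carry_out:
  increments:
    - [0,0,0,0,0,-6.97,100]
    - [0,0,0,0,0,-6.97,100]
    - [0,0,0,0,0,-6.97,100]
    - [-0.0027,-0.04,0,0,0,0,100]
    - [-0.0027,-0.04,0,0,0,0,100]
    - [-0.0027,-0.04,0,0,0,0,100]
    - [-0.0027,-0.04,0,0,0,0,100]
    - [-0.0027,-0.04,0,0,0,0,100]
    - [-0.0027,-0.04,0,0,0,0,100]
    - [-0.0027,-0.04,0,0,0,0,100]
    - [-0.0027,-0.04,0,0,0,0,100]
    - [0,0,0,0,0,0,100]

```text
clock: 22.6
tcp_pos: [443.6, 50.0, 55.7]
tcp_rot: [-0.001, 0.973, 0.231, -0.001]
wrist_force: [0.7, -1.0, 0.7]
width: 51.9
```

```bash
python3 - <<'E'
from h import *
st();go((445.7,46.2),17,26.5,"A")
E
```

```text
t 22.6 tip [443.6  50.   92.1] jawang 26.7 tilt [-0.  0. -1.] w 51.9 F [ 0.7 -1.   0.7] q [ 0.4  0.4 -0.6  2.1  0.3  0.7 -0. ]
A turn [-0.1  0.1  0.2] shift [0.0002 0.0043 0.0751]
```

>>> carry_out:
  increments:
    - [0,0,0.03,0,0,0,100]
    - [0,0,0,0,0,0,100]

```text
clock: 22.8
tcp_pos: [444.3, 46.0, 23.8]
tcp_rot: [-0.001, 0.974, 0.228, -0.002]
wrist_force: [-1.2, -0.4, 0.9]
width: 52.0
```

```bash
python3 - <<'E'
from h import *
st();go((445.7,46.2),17,26.5,"A")
E
```

```text
t 22.8 tip [444.3  46.   60.2] jawang 26.3 tilt [-0.  0. -1.] w 52.0 F [-1.2 -0.4  0.9] q [ 0.3  0.4 -0.6  2.1  0.4  0.7 -0.1]
A turn [-0.1  0.2 -0.2] shift [0.0013 0.0004 0.0432]
```

>>> carry_out:
  increments:
    - [0.001,0,0.028,0,0,0,100]
    - [0,0,0.0152,0,0,0,100]
    - [0,0,0,0,0,0,255]
    - [0,0,0,0,0,0,255]
    - [0,0,0,0,0,0,255]
    - [0,0,0,0,0,0,255]
    - [0,0,-0.03,0,0,0,255]
    - [0,0,-0.03,0,0,0,255]
    - [0,0,-0.018,0,0,0,255]
    - [0,0,0,0,0,7,255]
    - [0,0,0,0,0,7,255]
    - [0,0,0,0,0,7,255]

```text
clock: 24.0
tcp_pos: [447.5, 46.3, 61.7]
tcp_rot: [0.0, 0.999, 0.044, 0.001]
wrist_force: [0.5, 0.5, -0.6]
width: 18.8
```

>>> carry_out:
  increments:
    - [0.0193,0.0339,0,0,0,0,255]
    - [0.0193,0.0339,0,0,0,0,255]
    - [0.0193,0.0339,0,0,0,0,255]
    - [0.0193,0.0339,0,0,0,0,255]
    - [0.0193,0.0339,0,0,0,0,255]
    - [0.0193,0.0339,0,0,0,0,255]
    - [0.0193,0.0339,0,0,0,0,255]
    - [0,0,0,0,0,0,255]
    - [0,0,0,0,0,0,255]
    - [0,0,0,0,0,0,255]

```text
clock: 25.0
tcp_pos: [603.4, -176.3, 61.3]
tcp_rot: [-0.0, 0.999, 0.047, -0.0]
wrist_force: [0.3, 0.2, -0.2]
width: 19.1
```

```bash
python3 - <<'E'
from h import *
st();go(cw(0,27),23,5.3,"p3")
E
```

```text
t 25.0 tip [ 603.4 -176.3   97.7] jawang 5.4 tilt [-0.  0. -1.] w 19.1 F [ 0.3  0.2 -0.2] q [ 0.6  0.6 -0.5  1.7  0.3  0.9  0.1]
p3 turn [-0.   0.   0.1] shift [-0.001   0.001   0.0747]
```

>>> carry_out:
  increments:
    - [-0.001,0.001,0.03,0,0,0,255]
    - [0,0,0.025,0,0,0,255]
    - [0,0,0.01,0,0,0,255]
    - [0,0,0.005,0,0,0,255]
    - [0,0,0.003,0,0,0,255]
    - [0,0,0.001,0,0,0,255]
    - [0,0,0,0,0,0,255]

```text
clock: 25.7
tcp_pos: [603.0, -177.7, -10.2]
tcp_rot: [0.0, 0.999, 0.047, 0.0]
wrist_force: [-17.5, 5.7, 32.0]
width: 19.3
```

>>> carry_out:
  increments:
    - [0,0,0.001,0,0,0,255]
    - [0,0,0,0,0,0,255]

```text
clock: 25.9
tcp_pos: [603.0, -177.7, -10.3]
tcp_rot: [0.0, 0.999, 0.047, 0.0]
wrist_force: [-23.8, 7.4, 48.2]
width: 19.1
```

>>> carry_out:
  increments:
    - [0,0,-0.002,0,0,0,255]
    - [0,0,0,0,0,0,140]
    - [0,0,0,0,0,0,130]
    - [0,0,0,0,0,0,130]
    - [0,0,-0.03,0,0,0,100]
    - [0,0,-0.04,0,0,0,100]
    - [0,0,0,0,0,0,100]
    - [0,0,0,0,0,0,100]

```text
clock: 26.7
tcp_pos: [603.3, -178.6, 58.6]
tcp_rot: [0.0, 0.999, 0.046, 0.001]
wrist_force: [-1.1, -0.0, -0.2]
width: 52.4
```

```bash
python3 - <<'E'
from h import *
st();servos(8);f=go((449.1,131.9),90,-12,"C");f=go((449.1,131.9),17,-12,"dn",f);
f=go((449.1,131.9),95,-12,"up",f);go(cw(0,81),95,5.3,"p4",f)
E
```

```text
t 26.7 tip [ 603.3 -178.6   95. ] jawang 5.3 tilt [ 0. -0. -1.] w 52.4 F [-1.1 -0.  -0.2] q [ 0.6  0.6 -0.5  1.7  0.3  0.9  0.1]
p0.68 [447.5 133.3] servo1 xy [449.3 132.7] yaw 257.9 1-iou 0.220 ['side', 'top']
p0.59 [ 602.4 -176.9] case frame [-0.  27.6]
C turn [-0.   0.1 17.3] shift [-0.2142 -0.2715  0.0033]
dn turn [0. 0. 0.] shift [0.    0.    0.073]
up turn [0. 0. 0.] shift [ 0.     0.    -0.078]
p4 turn [  0.    0.  -17.3] shift [0.1242 0.2682 0.    ]
```

>>> carry_out:
  increments:
    - [0,0,0,0,0,5.77,100]
    - [0,0,0,0,0,5.77,100]
    - [0,0,0,0,0,5.77,100]
    - [-0.0238,-0.0302,0,0,0,0,100]
    - [-0.0238,-0.0302,0,0,0,0,100]
    - [-0.0238,-0.0302,0,0,0,0,100]
    - [-0.0238,-0.0302,0,0,0,0,100]
    - [-0.0238,-0.0302,0,0,0,0,100]
    - [-0.0238,-0.0302,0,0,0,0,100]
    - [-0.0238,-0.0302,0,0,0,0,100]
    - [-0.0238,-0.0302,0,0,0,0,100]
    - [-0.0238,-0.0302,0,0,0,0,100]

```text
clock: 28.05
tcp_pos: [448.5, 133.2, 57.3]
tcp_rot: [0.0, 0.995, -0.104, -0.001]
wrist_force: [0.7, -0.5, 0.2]
width: 51.7
```

>>> carry_out:
  increments:
    - [0,0,0.02,0,0,0,100]
    - [0,0,0,0,0,0,100]
    - [0,0,0,0,0,0,100]

```text
clock: 28.35
tcp_pos: [449.5, 131.6, 37.6]
tcp_rot: [0.0, 0.995, -0.105, -0.001]
wrist_force: [-0.1, 0.2, 0.6]
width: 52.3
```

```bash
python3 - <<'E'
from h import *
st();go((449.2,132.2),17,-12,"C")
E
```

```text
t 28.4 tip [449.5 131.6  74. ] jawang -12.0 tilt [-0. -0. -1.] w 52.3 F [-0.1  0.2  0.6] q [ 0.1  0.4 -0.5  2.1  0.3  0.7 -0.8]
C turn [ 0.   0.1 -0. ] shift [-0.0004 -0.0006  0.057 ]
```

>>> carry_out:
  increments:
    - [0,0,0.03,0,0,0,100]
    - [0,0,0.027,0,0,0,100]
    - [0,0,0,0,0,0,100]
    - [0,0,0,0,0,0,255]
    - [0,0,0,0,0,0,255]
    - [0,0,0,0,0,0,255]
    - [0,0,0,0,0,0,255]
    - [0,0,-0.03,0,0,0,255]
    - [0,0,-0.03,0,0,0,255]
    - [0,0,-0.018,0,0,-5.77,255]
    - [0,0,0,0,0,-5.77,255]
    - [0,0,0,0,0,-5.77,255]

```text
clock: 29.55
tcp_pos: [450.7, 131.9, 60.8]
tcp_rot: [0.0, 0.999, 0.048, 0.001]
wrist_force: [-0.4, -0.3, -0.6]
width: 19.1
```

>>> carry_out:
  increments:
    - [0.0155,0.0335,0,0,0,0,255]
    - [0.0155,0.0335,0,0,0,0,255]
    - [0.0155,0.0335,0,0,0,0,255]
    - [0.0155,0.0335,0,0,0,0,255]
    - [0.0155,0.0335,0,0,0,0,255]
    - [0.0155,0.0335,0,0,0,0,255]
    - [0.0155,0.0335,0,0,0,0,255]
    - [0.0155,0.0335,0,0,0,0,255]
    - [0,0,0,0,0,0,255]
    - [0,0,0,0,0,0,255]
    - [0,0,0,0,0,0,255]

```text
clock: 30.65
tcp_pos: [598.0, -122.5, 59.7]
tcp_rot: [-0.0, 0.999, 0.047, 0.0]
wrist_force: [-0.9, -0.3, -0.3]
width: 18.9
```

```bash
python3 - <<'E'
from h import *
st();go(cw(0,81),23,5.3,"p4")
E
```

```text
t 30.6 tip [ 598.  -122.5   96.1] jawang 5.4 tilt [ 0.  0. -1.] w 18.9 F [-0.9 -0.3 -0.3] q [ 0.5  0.6 -0.5  1.8  0.3  0.9 -0. ]
p4 turn [-0.  -0.   0.1] shift [-0.0006  0.0011  0.0731]
```

>>> carry_out:
  increments:
    - [-0.0006,0.0011,0.03,0,0,0,255]
    - [0,0,0.025,0,0,0,255]
    - [0,0,0.01,0,0,0,255]
    - [0,0,0.005,0,0,0,255]
    - [0,0,0.002,0,0,0,255]
    - [0,0,0,0,0,0,255]

```text
clock: 31.25
tcp_pos: [598.1, -123.9, -11.5]
tcp_rot: [0.0, 0.999, 0.047, 0.0]
wrist_force: [-1.5, 0.8, 2.7]
width: 19.1
```

>>> carry_out:
  increments:
    - [0,0,0.001,0,0,0,255]
    - [0,0,0,0,0,0,255]

```text
clock: 31.45
tcp_pos: [598.2, -123.9, -11.5]
tcp_rot: [0.0, 0.999, 0.047, 0.001]
wrist_force: [-10.3, 2.2, 22.9]
width: 18.9
```

>>> carry_out:
  increments:
    - [0,0,-0.001,0,0,0,255]
    - [0,0,0,0,0,0,140]
    - [0,0,0,0,0,0,130]
    - [0,0,0,0,0,0,130]
    - [0,0,-0.03,0,0,0,60]
    - [0,0,-0.04,0,0,0,60]
    - [0,0,0,0,0,0,60]
    - [0,0,0,0,0,0,60]

```text
clock: 32.25
tcp_pos: [598.1, -124.6, 57.7]
tcp_rot: [0.0, 0.999, 0.046, 0.001]
wrist_force: [0.5, 0.4, -0.4]
width: 65.6
```

```bash
cat >> h.py <<'E'
def links(tag,which=("long_link","short_link1")):
    shot(tag);nw={n:wood(n,cv2.imread(f"pics/{n}{tag}.png")) for n in M};o={}
    for t in which:
        o[t]=[]
        for d in ctrl.outline_of("top",t):
            q0=ray("top",ctr(d["mask"]),4)
            if d["p"]>.4: print("p%.2f"%d["p"],end=" ");o[t].append(refine(t,np.array([*q0,0]),{k:v&(cv2.dilate(d["mask"].astype(np.uint8),np.ones((9,9)))>0) if k=="top" else v for k,v in nw.items()},pad=60 if t=="long_link" else 40))
    return o
E
python3 - <<'E'
from h import *
st();links(9)
shot("9b");nw={n:wood(n,cv2.imread(f"pics/{n}9.png")) for n in M}
q=refine("long_link",np.array([571,234.,.085]),nw)
a=95.
f=go(q[:2],90,a,"LL");f=go(q[:2],0.5,a,"dn",f);f=go(q[:2],110,a,"up",f);go(cw(0,0),110,5.3,"case",f);
E
```

```text
t 32.2 tip [ 598.1 -124.6   94.1] jawang 5.3 tilt [ 0. -0. -1.] w 65.6 F [ 0.5  0.4 -0.4] q [ 0.5  0.6 -0.5  1.8  0.3  0.9 -0. ]
p0.86 short_link1 xy [595.  360.8] yaw 181.9 1-iou 0.531 ['side', 'top']
p0.62 short_link1 xy [448.1 340.8] yaw 352.9 1-iou 0.532 ['side', 'top']
long_link xy [571.  234.2] yaw 4.9 1-iou 0.091 ['side', 'top']
LL turn [ -0.1   0.  -89.7] shift [0.3594 0.0052 0.0026]
dn turn [0. 0. 0.] shift [0.     0.     0.0895]
up turn [0. 0. 0.] shift [ 0.      0.     -0.1095]
case turn [ 0.   0.  89.7] shift [-0.0067  0.4398  0.    ]
```

>>> carry_out:
  increments:
    - [0,0,0,0,0,-8.15,60]
    - [0,0,0,0,0,-8.15,60]
    - [0,0,0,0,0,-8.15,60]
    - [0,0,0,0,0,-8.15,60]
    - [0,0,0,0,0,-8.15,60]
    - [0,0,0,0,0,-8.15,60]
    - [0,0,0,0,0,-8.15,60]
    - [0,0,0,0,0,-8.15,60]
    - [0,0,0,0,0,-8.15,60]
    - [0,0,0,0,0,-8.15,60]
    - [0,0,0,0,0,-8.15,60]

```text
clock: 33.65
tcp_pos: [597.4, -124.4, 56.5]
tcp_rot: [-0.0, 0.674, 0.739, -0.0]
wrist_force: [0.7, -0.1, 0.0]
width: 65.2
```

>>> carry_out:
  increments:
    - [0.0399,0.0006,0,0,0,0,60]
    - [0.0399,0.0006,0,0,0,0,60]
    - [0.0399,0.0006,0,0,0,0,60]
    - [0.0399,0.0006,0,0,0,0,60]
    - [0.0399,0.0006,0,0,0,0,60]
    - [0.0399,0.0006,0,0,0,0,60]
    - [0.0399,0.0006,0,0,0,0,60]
    - [0.0399,0.0006,0,0,0,0,60]
    - [0.0399,0.0006,0,0,0,0,60]
    - [0,0,0.03,0,0,0,60]
    - [0,0,0,0,0,0,60]
    - [0,0,0,0,0,0,60]

```text
clock: 34.85
tcp_pos: [571.6, 233.0, 26.7]
tcp_rot: [-0.0, 0.676, 0.737, -0.001]
wrist_force: [-0.7, -0.1, 0.2]
width: 65.4
```

```bash
python3 - <<'E'
from h import *
st();go((571,234.2),0.5,94.9,"LL");servos(10)
E
```

```text
t 34.9 tip [571.6 233.   63.1] jawang 94.9 tilt [-0. -0. -1.] w 65.4 F [-0.7 -0.1  0.2] q [ 0.1  0.8 -0.8  1.7  0.7  0.9  0.7]
LL turn [-0.1  0.   0. ] shift [ 0.0012 -0.0005  0.0626]
p0.75 [ 611.6 -286.7] case frame [ -1.  -82.7]
p0.62 [ 608.2 -230.1] case frame [  0.8 -26. ]
p0.59 [ 603.  -177.2] case frame [ 0.5 27.1]
p0.57 [ 598.5 -123.9] case frame [ 1.  80.7]
```

>>> carry_out:
  increments:
    - [0.001,0,0.03,0,0,0,60]
    - [0,0,0.02,0,0,0,60]
    - [0,0,0.008,0,0,0,60]
    - [0,0,0.003,0,0,0,60]
    - [0,0,0.0016,0,0,0,60]
    - [0,0,0,0,0,0,60]
    - [0,0,0,0,0,0,60]

```text
clock: 35.7
tcp_pos: [572.2, 235.0, -34.9]
tcp_rot: [0.0, 0.676, 0.737, 0.0]
wrist_force: [0.2, -0.1, 0.7]
width: 65.9
```

>>> carry_out:
  increments:
    - [0,0,0,0,0,0,255]
    - [0,0,0,0,0,0,255]
    - [0,0,0,0,0,0,255]
    - [0,0,0,0,0,0,255]
    - [0,0,0,0,0,0,255]
    - [0,0,0,0,0,0,255]
  grip_force: 80

```text
clock: 36.3
tcp_pos: [572.0, 234.9, -34.7]
tcp_rot: [0.0, 0.676, 0.737, 0.0]
wrist_force: [-3.5, -3.4, 12.2]
width: 36.9
```

>>> carry_out:
  increments:
    - [0,0,-0.01,0,0,0,255]
    - [0,0,-0.02,0,0,0,255]
    - [0,0,-0.03,0,0,0,255]
    - [0,0,0,0,0,0,255]
    - [0,0,0,0,0,0,255]

```text
clock: 36.8
tcp_pos: [572.4, 234.8, 25.9]
tcp_rot: [0.001, 0.676, 0.737, 0.001]
wrist_force: [-0.5, 0.5, -1.7]
width: 36.6
```

```bash
python3 - <<'E'
from h import *
st();shot(11);p,r,_=pose()
im=cv2.imread("pics/side11.png");nw={"side":wood("side",im)}
overlay("side",im,[("long_link",np.array([571.,234.2,np.radians(4.9)]),k) for k in(0,60)],180,110,130,100,6,"pics/v7.png")
E
```

```text
t 36.8 tip [572.4 234.8  62.3] jawang 95.0 tilt [ 0.  0. -1.] w 36.6 F [-0.5  0.5 -1.7] q [ 0.1  0.8 -0.8  1.7  0.7  0.9  0.7]
```

View pics/v7.png

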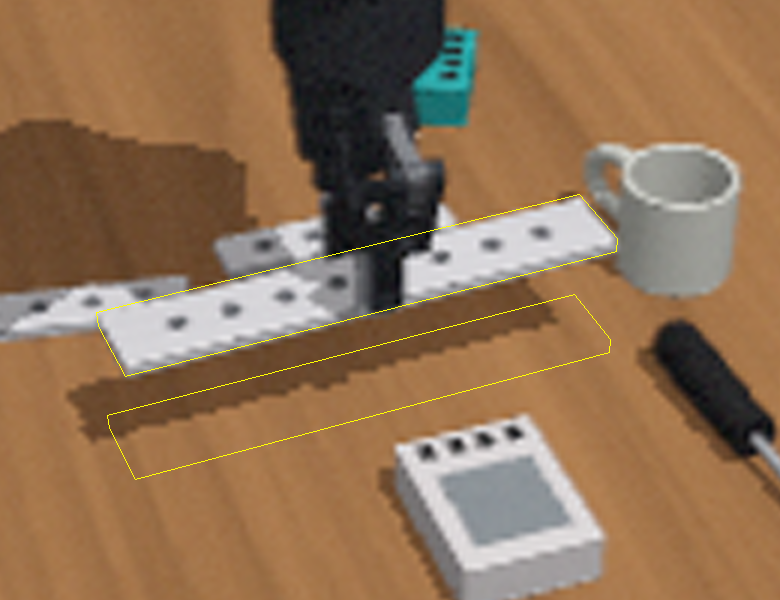

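>>> carry_out:
  increments:
    - [0,0,-0.03,0,0,0,255]
    - [0,0,-0.03,0,0,8.15,255]
    - [0,0,0,0,0,8.15,255]
    - [0,0,0,0,0,8.15,255]
    - [0,0,0,0,0,8.15,255]
    - [0,0,0,0,0,8.15,255]
    - [0,0,0,0,0,8.15,255]
    - [0,0,0,0,0,8.15,255]
    - [0,0,0,0,0,8.15,255]
    - [0,0,0,0,0,8.15,255]
    - [0,0,0,0,0,8.15,255]
    - [0,0,0,0,0,8.15,255]

```text
clock: 38.1
tcp_pos: [571.2, 234.7, 83.7]
tcp_rot: [0.0, 0.999, 0.044, -0.001]
wrist_force: [-0.6, 0.6, -0.8]
width: 36.9
```

>>> carry_out:
  increments:
    - [-0.0006,0.037,0,0,0,0,255]
    - [-0.0006,0.037,0,0,0,0,255]
    - [-0.0006,0.037,0,0,0,0,255]
    - [-0.0006,0.037,0,0,0,0,255]
    - [-0.0006,0.037,0,0,0,0,255]
    - [-0.0006,0.037,0,0,0,0,255]
    - [-0.0006,0.037,0,0,0,0,255]
    - [-0.0006,0.037,0,0,0,0,255]
    - [-0.0006,0.037,0,0,0,0,255]
    - [-0.0006,0.037,0,0,0,0,255]
    - [-0.0006,0.037,0,0,0,0,255]
    - [0,0.0328,0,0,0,0,255]

```text
clock: 39.3
tcp_pos: [605.3, -205.7, 83.6]
tcp_rot: [-0.0, 0.999, 0.046, -0.001]
wrist_force: [0.3, 0.4, -1.0]
width: 37.0
```

>>> carry_out:
  increments:
    - [0,0,0,0,0,0,255]
    - [0,0,0,0,0,0,255]
    - [0,0,0,0,0,0,255]

```text
clock: 39.6
tcp_pos: [605.8, -202.4, 84.0]
tcp_rot: [-0.0, 0.999, 0.047, -0.0]
wrist_force: [0.8, -0.1, -1.3]
width: 36.8
```

```bash
python3 - <<'E'
from h import *
st();go(cw(0,0),53,5.3,"case")
t="12";shot(t);im=cv2.imread(f"pics/top{t}.png");p,r,_=pose()
a=np.arctan2(r.as_matrix()[1,0],r.as_matrix()[0,0])
for n in M:
  m=ctrl.outline_of(n,"long_link");print(n,[(round(d["p"],2),np.array(d["extent"])) for d in m[:3]],proj(n,place(MOD["long_link"][0],[p[0],p[1],a+np.pi/2],p[2]-ZB-1.7)).min(0),proj(n,place(MOD["long_link"][0],[p[0],p[1],a+np.pi/2],p[2]-ZB-1.7)).max(0))
E
```

```text
t 39.6 tip [ 605.8 -202.4  120.4] jawang 5.4 tilt [-0.  0. -1.] w 36.8 F [ 0.8 -0.1 -1.3] q [ 0.6  0.6 -0.4  1.7  0.3  0.9  0.1]
case turn [-0.1  0.   0.1] shift [-0.001   0.0018  0.0674]
side [(0.56, array([285.1, 214.1, 372.5, 314.6]))] [286.2 210.3] [373.4 310.8]
top [(0.91, array([337.2, 183.4, 428.7, 203.5])), (0.46, array([337.7, 202.5, 353.5, 206.1]))] [334.8 180.9] [445.1 201.6]
```

>>> carry_out:
  increments:
    - [-0.001,0.0018,0,0,0,0.1,255]
    - [0,0,0.025,0,0,0,255]
    - [0,0,0.02,0,0,0,255]
    - [0,0,0.012,0,0,0,255]
    - [0,0,0.006,0,0,0,255]
    - [0,0,0.003,0,0,0,255]
    - [0,0,0,0,0,0,255]

```text
clock: 40.5
tcp_pos: [605.4, -205.6, 18.7]
tcp_rot: [-0.0, 0.999, 0.046, 0.0]
wrist_force: [-0.7, -0.9, -1.8]
width: 36.6
```

>>> carry_out:
  increments:
    - [0,0,0.001,0,0,0,255]
    - [0,0,0.001,0,0,0,255]
    - [0,0,0,0,0,0,255]

```text
clock: 40.8
tcp_pos: [605.3, -205.7, 16.6]
tcp_rot: [0.0, 0.999, 0.046, 0.0]
wrist_force: [0.6, 0.5, -2.0]
width: 36.8
```

>>> carry_out:
  increments:
    - [0,0,0.001,0,0,0,255]
    - [0,0,0,0,0,0,255]

```text
clock: 41.0
tcp_pos: [605.2, -205.7, 15.4]
tcp_rot: [0.0, 0.999, 0.046, 0.0]
wrist_force: [0.0, -0.1, -1.9]
width: 36.7
```

>>> carry_out:
  increments:
    - [0,0,0.001,0,0,0,255]
    - [0,0,0,0,0,0,255]

```text
clock: 41.2
tcp_pos: [605.3, -205.7, 15.3]
tcp_rot: [0.0, 0.999, 0.046, 0.0]
wrist_force: [-5.5, 1.9, 12.7]
width: 36.9
```

>>> carry_out:
  increments:
    - [0,0,0.001,0,0,0,255]
    - [0,0,0,0,0,0,255]

```text
clock: 41.4
tcp_pos: [605.3, -205.7, 15.2]
tcp_rot: [0.0, 0.999, 0.046, 0.0]
wrist_force: [-12.8, 3.8, 28.7]
width: 36.5
```

>>> carry_out:
  increments:
    - [0,0,-0.0015,0,0,0,255]
    - [0,0,0,0,0,0,110]
    - [0,0,0,0,0,0,90]
    - [0,0,0,0,0,0,90]
    - [0,0,-0.02,0,0,0,90]
    - [0,0,-0.04,0,0,0,90]
    - [0,0,0,0,0,0,90]
    - [0,0,0,0,0,0,90]

```text
clock: 42.2
tcp_pos: [605.6, -205.9, 75.5]
tcp_rot: [0.0, 0.999, 0.045, 0.001]
wrist_force: [-0.2, 0.5, 0.2]
width: 55.2
```

```bash
python3 - <<'E'
from h import *
st();shot(13);nw={n:wood(n,cv2.imread(f"pics/{n}13.png")) for n in M}
for d in ctrl.outline_of("top","short_link1"): print(round(d["p"],2),ray("top",ctr(d["mask"]),4))
qs=[refine("short_link1",np.array([*xy,y]),nw) for xy,y in(((448.2,340),-.12),((595,360.),.035))]
for q,y in zip(qs,(-54,54)):
    a=90+(np.degrees(q[2])+90)%180-90
    f=go(q[:2],90,a,"SL",half=False);f=go(q[:2],1.5,a,"dn",f,half=False);f=go(q[:2],120,a,"up",f,half=False);go(cw(0,y),120,95.3,"case",f,half=False)
E
```

```text
t 42.2 tip [ 605.6 -205.9  111.9] jawang 5.2 tilt [ 0. -0. -1.] w 55.2 F [-0.2  0.5  0.2] q [ 0.6  0.6 -0.4  1.7  0.3  0.9  0.1]
0.91 [446.8 341.3]
0.89 [592.9 361.2]
short_link1 xy [447.6 339.7] yaw 352.6 1-iou 0.124 ['side', 'top']
short_link1 xy [594.8 359.9] yaw 2.0 1-iou 0.121 ['side', 'top']
SL turn [ -0.1   0.  -77.3] shift [ 0.5203 -0.2262  0.0202]
dn turn [0. 0. 0.] shift [0.     0.     0.0885]
up turn [0. 0. 0.] shift [ 0.      0.     -0.1185]
case turn [  0.    0.  -12.7] shift [-0.6102  0.1065  0.    ]
SL turn [ -0.1   0.  -86.8] shift [0.5653 0.0102 0.0202]
dn turn [0. 0. 0.] shift [0.     0.     0.0885]
up turn [0. 0. 0.] shift [ 0.      0.     -0.1185]
case turn [ 0.   0.  -3.3] shift [-0.5087 -0.0419  0.    ]
```

>>> carry_out:
  increments:
    - [0,0,0,0,0,-7.73,90]
    - [0,0,0,0,0,-7.73,90]
    - [0,0,0,0,0,-7.73,90]
    - [0,0,0,0,0,-7.73,90]
    - [0,0,0,0,0,-7.73,90]
    - [0,0,0,0,0,-7.73,90]
    - [0,0,0,0,0,-7.73,90]
    - [0,0,0,0,0,-7.73,90]
    - [0,0,0,0,0,-7.73,90]
    - [0,0,0,0,0,-7.73,90]
    - [0.0372,-0.0162,0,0,0,0,90]
    - [0.0372,-0.0162,0,0,0,0,90]

```text
clock: 43.55
tcp_pos: [581.8, -127.2, 73.6]
tcp_rot: [-0.001, 0.752, 0.659, -0.0]
wrist_force: [1.0, 1.1, 0.7]
width: 55.0
```

>>> carry_out:
  increments:
    - [0.0372,-0.0162,0,0,0,0,90]
    - [0.0372,-0.0162,0,0,0,0,90]
    - [0.0372,-0.0162,0,0,0,0,90]
    - [0.0372,-0.0162,0,0,0,0,90]
    - [0.0372,-0.0162,0,0,0,0,90]
    - [0.0372,-0.0162,0,0,0,0,90]
    - [0.0372,-0.0162,0,0,0,0,90]
    - [0.0372,-0.0162,0,0,0,0,90]
    - [0.0372,-0.0162,0,0,0,0,90]
    - [0.0372,-0.0162,0,0,0,0,90]
    - [0.0372,-0.0162,0,0,0,0,90]
    - [0.0367,-0.016,0,0,0,0,90]

```text
clock: 44.75
tcp_pos: [447.2, 341.1, 74.1]
tcp_rot: [-0.0, 0.752, 0.659, -0.001]
wrist_force: [0.7, -0.2, -0.3]
width: 55.2
```

>>> carry_out:
  increments:
    - [0,0,0.02,0,0,0,90]
    - [0,0,0.02,0,0,0,90]
    - [0,0,0,0,0,0,90]
    - [0,0,0,0,0,0,90]

```text
clock: 45.15
tcp_pos: [447.9, 339.7, 34.8]
tcp_rot: [-0.0, 0.752, 0.659, -0.001]
wrist_force: [-0.7, -0.1, 1.5]
width: 55.5
```

```bash
python3 - <<'E'
from h import *
st();go((447.8,339.8),1.5,82.6,"SL",half=False)
E
```

```text
t 45.1 tip [447.9 339.7  71.2] jawang 82.5 tilt [-0. -0. -1.] w 55.5 F [-0.7 -0.1  1.5] q [-0.1  0.6 -0.8  1.9  0.6  0.9  0.3]
SL turn [-0.1  0.  -0.1] shift [ 0.0001 -0.0001  0.0697]
```

>>> carry_out:
  increments:
    - [0,0,0.03,0,0,0,90]
    - [0,0,0.025,0,0,0,90]
    - [0,0,0.01,0,0,0,90]
    - [0,0,0.003,0,0,0,90]
    - [0,0,0.0022,0,0,0,90]
    - [0,0,0,0,0,0,90]
    - [0,0,0,0,0,0,90]

```text
clock: 45.85
tcp_pos: [448.7, 340.0, -34.4]
tcp_rot: [0.0, 0.752, 0.659, 0.001]
wrist_force: [-0.2, -0.0, 0.4]
width: 55.4
```

>>> carry_out:
  increments:
    - [0,0,0,0,0,0,255]
    - [0,0,0,0,0,0,255]
    - [0,0,0,0,0,0,255]
    - [0,0,0,0,0,0,255]
    - [0,0,0,0,0,0,255]
    - [0,0,0,0,0,0,255]
  grip_force: 60

```text
clock: 46.45
tcp_pos: [448.5, 339.9, -34.6]
tcp_rot: [0.0, 0.752, 0.659, 0.0]
wrist_force: [-1.6, -3.2, 12.6]
width: 27.7
```

>>> carry_out:
  increments:
    - [0,0,-0.01,0,0,0,255]
    - [0,0,-0.02,0,0,0,255]
    - [0,0,-0.03,0,0,0,255]
    - [0,0,-0.03,0,0,0,255]
    - [0,0,-0.03,0,0,-6.35,255]
    - [0,0,0,0,0,-6.35,255]
    - [0,0,0,0,0,0,255]
    - [0,0,0,0,0,0,255]

```text
clock: 47.25
tcp_pos: [448.0, 339.4, 84.5]
tcp_rot: [-0.0, 0.675, 0.737, -0.0]
wrist_force: [0.2, 0.3, -0.2]
width: 27.9
```

```bash
python3 - <<'E'
from h import *
st();go(cw(0,-54),120,95.3,"case",half=False)
E
```

```text
t 47.2 tip [448.  339.4 120.9] jawang 95.0 tilt [-0. -0. -1.] w 27.9 F [ 0.2  0.3 -0.2] q [-0.   0.6 -0.9  1.9  0.6  1.   0.5]
case turn [-0.   0.  -0.3] shift [-0.6099  0.1061  0.0009]
```

>>> carry_out:
  increments:
    - [-0.0407,0.0071,0,0,0,-0.3,255]
    - [-0.0407,0.0071,0,0,0,0,255]
    - [-0.0407,0.0071,0,0,0,0,255]
    - [-0.0407,0.0071,0,0,0,0,255]
    - [-0.0407,0.0071,0,0,0,0,255]
    - [-0.0407,0.0071,0,0,0,0,255]
    - [-0.0407,0.0071,0,0,0,0,255]
    - [-0.0407,0.0071,0,0,0,0,255]
    - [-0.0407,0.0071,0,0,0,0,255]
    - [-0.0407,0.0071,0,0,0,0,255]
    - [-0.0407,0.0071,0,0,0,0,255]
    - [-0.0407,0.0071,0,0,0,0,255]

```text
clock: 48.45
tcp_pos: [579.6, -139.9, 84.1]
tcp_rot: [-0.001, 0.673, 0.739, -0.0]
wrist_force: [0.6, 0.0, -0.1]
width: 27.3
```

>>> carry_out:
  increments:
    - [-0.0407,0.0071,0,0,0,0,255]
    - [-0.0407,0.0071,0,0,0,0,255]
    - [-0.0401,0.0067,0,0,0,0,255]
    - [0,0,0,0,0,0,255]
    - [0,0,0,0,0,0,255]
    - [0,0,0,0,0,0,255]
    - [0,0,0,0,0,0,255]

```text
clock: 49.15
tcp_pos: [612.3, -255.9, 84.6]
tcp_rot: [-0.0, 0.672, 0.741, 0.0]
wrist_force: [0.3, 0.1, -0.9]
width: 27.7
```

```bash
python3 - <<'E'
from h import *
st();go(cw(0,-54),61.8,95.3,"case",half=False)
shot(14);p,r,_=pose()
for n in M:
    P=proj(n,place(MOD["short_link1"][0],[p[0]-.8,p[1],CY],p[2]-ZB-1.8));print(n,P.min(0),P.max(0),[(round(d["p"],2),np.array(d["extent"])) for d in ctrl.look_for(n,"short_link1")])
q=np.array([*C,np.pi/2+CY])
for n in M:
    P=proj(n,place(MOD["long_link"][0],q,50));print(n,P.min(0),P.max(0),[(round(d["p"],2),np.array(d["extent"])) for d in ctrl.look_for(n,"long_link")])
E
```

```text
t 49.1 tip [ 612.3 -255.9  121. ] jawang 95.6 tilt [-0.  0. -1.] w 27.7 F [ 0.3  0.1 -0.9] q [ 0.9  0.7 -0.8  1.6  0.6  1.1  1.6]
case turn [-0.  -0.   0.3] shift [-0.002  -0.0025  0.0592]
side [307.6 257.5] [374.4 295. ] [(0.98, array([310.1, 266.9, 347.3, 293.8])), (0.58, array([213.9, 146. , 251.5, 158.8]))]
top [403.3 163.6] [424.  217.9] [(0.93, array([403. , 164. , 422. , 219.7])), (0.78, array([145.7, 169.6, 164.2, 216.1]))]
side [284.2 233.1] [365.6 333.1] [(0.83, array([282.5, 235.7, 363.2, 336.1]))]
top [330.2 189.2] [433.3 208.4] [(0.68, array([334.8, 192. , 432.2, 211.8])), (0.46, array([300.4, 127.5, 435.5, 226.9]))]
```

```bash
python3 - <<'E'
from h import *
q=np.array([*C,np.pi/2+CY]);it=[("long_link",q,50),("case",np.array([*C,CY]),0)]
for n,(x,y,w,h,f) in {"top":(310,165,135,75,5),"side":(255,205,135,150,4)}.items():
    overlay(n,cv2.imread(f"pics/{n}13.png"),it,x,y,w,h,f,f"pics/{n}z.png")
a=cv2.imread("pics/topz.png");b=cv2.imread("pics/sidez.png");a=cv2.resize(a,(400,222));b=cv2.resize(b,(400,444))
cv2.imwrite("pics/v8.png",np.hstack([cv2.copyMakeBorder(a,0,222,0,0,0),b]))
E
```

```text
(no output)
```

View pics/v8.png

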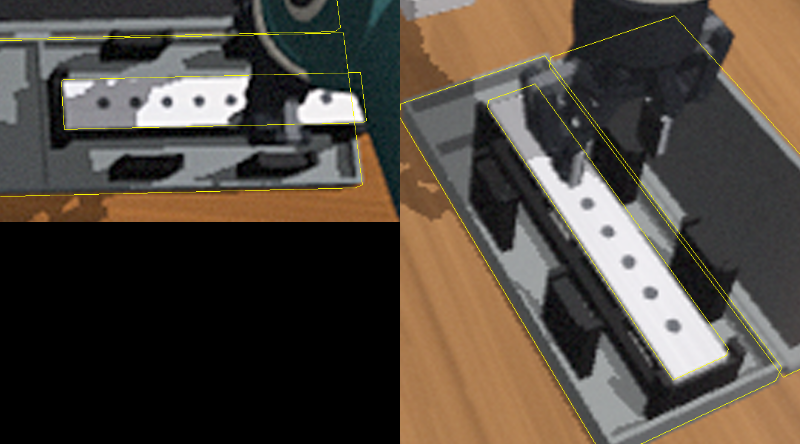

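>>> carry_out:
  increments:
    - [-0.002,-0.0025,0,0,0,0.3,255]
    - [0,0,0.02,0,0,0,255]
    - [0,0,0.02,0,0,0,255]
    - [0,0,0.01,0,0,0,255]
    - [0,0,0.005,0,0,0,255]
    - [0,0,0.002,0,0,0,255]
    - [0,0,0,0,0,0,255]
    - [0,0,0,0,0,0,255]

```text
clock: 50.25
tcp_pos: [610.3, -259.5, 28.3]
tcp_rot: [0.0, 0.674, 0.739, 0.0]
wrist_force: [-0.4, -0.6, -0.9]
width: 27.8
```

>>> carry_out:
  increments:
    - [0,0,0.001,0,0,0,255]
    - [0,0,0,0,0,0,255]

```text
clock: 50.45
tcp_pos: [610.1, -259.5, 26.9]
tcp_rot: [0.0, 0.674, 0.739, 0.0]
wrist_force: [-0.0, 0.1, -0.6]
width: 27.6
```

>>> carry_out:
  increments:
    - [0,0,0.001,0,0,0,255]
    - [0,0,0,0,0,0,255]

```text
clock: 50.65
tcp_pos: [609.9, -259.4, 25.6]
tcp_rot: [-0.0, 0.674, 0.739, -0.0]
wrist_force: [-0.2, 0.1, 0.0]
width: 28.0
```

```bash
python3 - <<'E'
from h import *
st();go(cw(0,-54),61.8,95.3,"case",half=False)
E
```

```text
t 50.6 tip [ 609.9 -259.4   62. ] jawang 95.2 tilt [-0.  0. -1.] w 28.0 F [-0.2  0.1  0. ] q [ 0.9  0.8 -0.7  1.6  0.6  1.   1.6]
case turn [-0.  -0.  -0.1] shift [0.0013 0.0002 0.0002]
```

>>> carry_out:
  increments:
    - [0.001,0,0.0005,0,0,0,255]
    - [0,0,0,0,0,0,255]

```text
clock: 50.85
tcp_pos: [610.1, -258.9, 25.5]
tcp_rot: [0.0, 0.674, 0.738, -0.0]
wrist_force: [-0.2, -2.6, 4.1]
width: 27.8
```

>>> carry_out:
  increments:
    - [0,0,0.0005,0,0,0,255]
    - [0,0,0,0,0,0,255]

```text
clock: 51.05
tcp_pos: [610.1, -258.9, 25.5]
tcp_rot: [0.0, 0.674, 0.738, -0.0]
wrist_force: [-4.5, -1.7, 11.6]
width: 27.7
```

>>> carry_out:
  increments:
    - [0,0,0.0005,0,0,0,255]
    - [0,0,0,0,0,0,255]

```text
clock: 51.25
tcp_pos: [610.1, -258.9, 25.4]
tcp_rot: [0.001, 0.674, 0.738, -0.0]
wrist_force: [-6.4, -1.4, 18.3]
width: 27.7
```

>>> carry_out:
  increments:
    - [0,0,-0.001,0,0,0,255]
    - [0,0,0,0,0,0,130]
    - [0,0,0,0,0,0,90]
    - [0,0,0,0,0,0,90]
    - [0,0,-0.02,0,0,0,90]
    - [0,0,-0.035,0,0,0,90]
    - [0,0,0,0,0,0,90]
    - [0,0,0,0,0,0,90]

```text
clock: 52.05
tcp_pos: [610.5, -258.6, 82.1]
tcp_rot: [0.001, 0.674, 0.739, 0.0]
wrist_force: [0.2, 0.2, -0.7]
width: 55.3
```

```bash
python3 - <<'E'
from h import *
st();shot(15);nw={n:wood(n,cv2.imread(f"pics/{n}15.png")) for n in M}
for d in ctrl.outline_of("top","short_link1"): print(round(d["p"],2),ray("top",ctr(d["mask"]),4))
q=refine("short_link1",np.array([594.8,359.9,.035]),nw)
a=90+(np.degrees(q[2])+90)%180-90
f=go(q[:2],110,a,"SL",half=False);f=go(q[:2],120,a,"up",f,half=False);go(cw(0,54),120,95.3,"case",f,half=False)
E
```

```text
t 52.0 tip [ 610.5 -258.6  118.5] jawang 95.2 tilt [ 0. -0. -1.] w 55.3 F [ 0.2  0.2 -0.7] q [ 0.9  0.7 -0.8  1.6  0.6  1.1  1.6]
0.83 [ 604.5 -279.3]
0.58 [594.8 362.4]
short_link1 xy [595.  360.4] yaw 1.9 1-iou 0.244 ['side', 'top']
SL turn [-0.  -0.   3.3] shift [0.619  0.0058 0.0063]
up turn [0. 0. 0.] shift [ 0.    0.   -0.01]
case turn [ 0.   0.  -3.4] shift [-0.5092 -0.0422  0.    ]
```

>>> carry_out:
  increments:
    - [0,0,0,0,0,3.3,90]
    - [0.0412,0.0004,0,0,0,0,90]
    - [0.0412,0.0004,0,0,0,0,90]
    - [0.0412,0.0004,0,0,0,0,90]
    - [0.0412,0.0004,0,0,0,0,90]
    - [0.0412,0.0004,0,0,0,0,90]
    - [0.0412,0.0004,0,0,0,0,90]
    - [0.0412,0.0004,0,0,0,0,90]
    - [0.0412,0.0004,0,0,0,0,90]
    - [0.0412,0.0004,0,0,0,0,90]
    - [0.0412,0.0004,0,0,0,0,90]
    - [0.0412,0.0004,0,0,0,0,90]

```text
clock: 53.4
tcp_pos: [598.6, 196.2, 79.7]
tcp_rot: [-0.0, 0.695, 0.719, -0.0]
wrist_force: [0.2, 0.2, 0.2]
width: 55.2
```

>>> carry_out:
  increments:
    - [0.0412,0.0004,0,0,0,0,90]
    - [0.0412,0.0004,0,0,0,0,90]
    - [0.0412,0.0004,0,0,0,0,90]
    - [0.041,0.0004,0,0,0,0,90]
    - [0,0,0.03,0,0,0,90]
    - [0,0,0.02,0,0,0,90]
    - [0,0,0,0,0,0,90]
    - [0,0,0,0,0,0,90]

```text
clock: 54.2
tcp_pos: [595.5, 358.1, 30.1]
tcp_rot: [-0.0, 0.696, 0.718, -0.001]
wrist_force: [0.7, -1.2, 1.7]
width: 55.4
```

```bash
python3 - <<'E'
from h import *
st();go((595,360.1),1.0,92,"SL",half=False)
E
```

```text
t 54.2 tip [595.5 358.1  66.5] jawang 91.8 tilt [-0. -0. -1.] w 55.4 F [ 0.7 -1.2  1.7] q [-0.1  0.8 -0.8  1.5  0.6  1.   0.6]
SL turn [-0.1  0.  -0.2] shift [ 0.0021 -0.0004  0.0655]
```

>>> carry_out:
  increments:
    - [0.001,0,0.03,0,0,0,90]
    - [0,0,0.02,0,0,0,90]
    - [0,0,0.01,0,0,0,90]
    - [0,0,0.003,0,0,0,90]
    - [0,0,0.0022,0,0,0,90]
    - [0,0,0,0,0,0,90]
    - [0,0,0,0,0,0,90]

```text
clock: 54.9
tcp_pos: [595.5, 360.5, -34.2]
tcp_rot: [0.0, 0.695, 0.719, 0.0]
wrist_force: [1.2, 0.1, -0.3]
width: 55.2
```

>>> carry_out:
  increments:
    - [0,0,0,0,0,0,255]
    - [0,0,0,0,0,0,255]
    - [0,0,0,0,0,0,255]
    - [0,0,0,0,0,0,255]
    - [0,0,0,0,0,0,255]
    - [0,0,0,0,0,0,255]
  grip_force: 60

```text
clock: 55.5
tcp_pos: [595.5, 360.5, -34.2]
tcp_rot: [0.0, 0.695, 0.719, 0.0]
wrist_force: [-1.5, -1.2, 6.9]
width: 27.8
```

>>> carry_out:
  increments:
    - [0,0,-0.01,0,0,0,255]
    - [0,0,-0.02,0,0,0,255]
    - [0,0,-0.03,0,0,0,255]
    - [0,0,-0.03,0,0,0,255]
    - [0,0,-0.03,0,0,-3.4,255]
    - [0,0,0,0,0,0,255]
    - [0,0,0,0,0,0,255]

```text
clock: 56.2
tcp_pos: [595.5, 360.4, 86.7]
tcp_rot: [0.0, 0.674, 0.739, 0.001]
wrist_force: [-0.1, -1.0, -1.3]
width: 27.8
```

```bash
python3 - <<'E'
from h import *
st();go(cw(0,54),121,95.3,"case",half=False)
E
```

```text
t 56.2 tip [595.5 360.4 123.1] jawang 95.3 tilt [ 0.  0. -1.] w 27.8 F [-0.1 -1.  -1.3] q [-0.1  0.8 -0.8  1.5  0.6  1.1  0.7]
case turn [ 0.1 -0.  -0. ] shift [-0.5091 -0.0427  0.0021]
```

>>> carry_out:
  increments:
    - [-0.0392,-0.0033,0,0,0,0,255]
    - [-0.0392,-0.0033,0,0,0,0,255]
    - [-0.0392,-0.0033,0,0,0,0,255]
    - [-0.0392,-0.0033,0,0,0,0,255]
    - [-0.0392,-0.0033,0,0,0,0,255]
    - [-0.0392,-0.0033,0,0,0,0,255]
    - [-0.0392,-0.0033,0,0,0,0,255]
    - [-0.0392,-0.0033,0,0,0,0,255]
    - [-0.0392,-0.0033,0,0,0,0,255]
    - [-0.0392,-0.0033,0,0,0,0,255]
    - [-0.0392,-0.0033,0,0,0,0,255]
    - [-0.0392,-0.0033,0,0,0,0,255]

```text
clock: 57.4
tcp_pos: [598.6, -113.4, 84.5]
tcp_rot: [-0.001, 0.674, 0.739, -0.0]
wrist_force: [1.7, -0.4, -0.6]
width: 27.6
```

>>> carry_out:
  increments:
    - [-0.0387,-0.0031,0,0,0,0,255]
    - [0,0,0,0,0,0,255]
    - [0,0,0.02,0,0,0,255]
    - [0,0,0,0,0,0,255]
    - [0,0,0,0,0,0,255]
    - [0,0,0,0,0,0,255]

```text
clock: 58.0
tcp_pos: [600.1, -150.2, 65.6]
tcp_rot: [0.0, 0.673, 0.739, 0.0]
wrist_force: [1.0, -0.4, -0.8]
width: 27.9
```

```bash
python3 - <<'E'
from h import *
st();go(cw(0,54),62.2,95.3,"case",half=False)
E
```

```text
t 58.0 tip [ 600.1 -150.2  102. ] jawang 95.3 tilt [ 0.  0. -1.] w 27.9 F [ 1.  -0.4 -0.8] q [ 0.8  0.7 -0.8  1.7  0.6  1.   1.4]
case turn [ 0. -0.  0.] shift [-0.0003 -0.0001  0.0398]
```

>>> carry_out:
  increments:
    - [0,0,0.02,0,0,0,255]
    - [0,0,0.01,0,0,0,255]
    - [0,0,0.005,0,0,0,255]
    - [0,0,0.0025,0,0,0,255]
    - [0,0,0,0,0,0,255]
    - [0,0,0,0,0,0,255]

```text
clock: 58.6
tcp_pos: [600.2, -150.6, 28.0]
tcp_rot: [0.0, 0.674, 0.739, 0.0]
wrist_force: [0.1, -0.5, -0.8]
width: 27.3
```

>>> carry_out:
  increments:
    - [0,0,0.001,0,0,0,255]
    - [0,0,0.001,0,0,0,255]
    - [0,0,0,0,0,0,255]

```text
clock: 58.9
tcp_pos: [600.0, -150.7, 25.8]
tcp_rot: [0.0, 0.674, 0.739, 0.0]
wrist_force: [-0.4, -0.3, 3.0]
width: 27.6
```

>>> carry_out:
  increments:
    - [0,0,0.0007,0,0,0,255]
    - [0,0,0,0,0,0,255]

```text
clock: 59.1
tcp_pos: [600.0, -150.7, 25.7]
tcp_rot: [0.0, 0.674, 0.739, -0.0]
wrist_force: [-6.0, -0.5, 15.9]
width: 27.7
```

```bash
python3 - <<'E'
from h import *
st();go(cw(0,54),62.2,95.3,"case",half=False)
E
```

```text
t 59.1 tip [ 600.  -150.7   62.1] jawang 95.3 tilt [ 0. -0. -1.] w 27.7 F [-6.  -0.5 15.9] q [ 0.7  0.7 -0.8  1.7  0.6  0.9  1.4]
case turn [0. 0. 0.] shift [ 0.0002  0.     -0.0001]
```

>>> carry_out:
  increments:
    - [0,0,-0.0008,0,0,0,255]
    - [0,0,0,0,0,0,130]
    - [0,0,0,0,0,0,90]
    - [0,0,0,0,0,0,90]
    - [0,0,-0.02,0,0,0,90]
    - [0,0,-0.04,0,0,0,90]
    - [0,0,-0.02,0,0,7.8,90]
    - [0,0,0,0,0,7.8,60]
    - [0,0,0,0,0,7.8,30]
    - [0,0,0,0,0,7.8,0]
    - [0,0,0,0,0,7.8,0]
    - [0,0,0,0,0,7.8,0]

```text
clock: 60.3
tcp_pos: [599.8, -150.6, 105.5]
tcp_rot: [-0.0, 0.913, 0.408, -0.0]
wrist_force: [-0.3, -0.6, 0.9]
width: 85.4
```

>>> carry_out:
  increments:
    - [0,0,0,0,0,7.8,0]
    - [0,0,0,0,0,7.8,0]
    - [0,0,0,0,0,7.8,0]
    - [0,0,0,0,0,7.8,0]
    - [0,0,0,0,0,7.8,0]
    - [0,0,0,0,0,7.7,0]
    - [0,0,0,0,0,0,0]
    - [0,0,0,0,0,0,0]

```text
clock: 61.1
tcp_pos: [599.9, -150.4, 105.5]
tcp_rot: [0.0, 1.0, 0.018, -0.0]
wrist_force: [1.2, 0.3, 1.4]
width: 85.0
```

```bash
python3 - <<'E'
from h import *
st();shot(16);nw={n:wood(n,cv2.imread(f"pics/{n}16.png")) for n in M}
q=refine("controller",np.array([596.7,120.1,.03]),nw)
go((q[0],q[1]+12),110,1.8,"ctl",half=False)
E
```

```text
t 61.1 tip [ 599.9 -150.4  141.9] jawang 2.1 tilt [-0. -0. -1.] w 85.0 F [1.2 0.3 1.4] q [ 0.5  0.5 -0.5  1.7  0.3  1.   0. ]
controller xy [596.9 120.2] yaw 1.9 1-iou 0.121 ['side', 'top']
ctl turn [-0.   0.   0.2] shift [ 0.006  -0.2827  0.0319]
```

>>> carry_out:
  increments:
    - [0.0008,-0.0353,0.004,0,0,0,255]
    - [0.0008,-0.0353,0.004,0,0,0,255]
    - [0.0008,-0.0353,0.004,0,0,0,255]
    - [0.0008,-0.0353,0.004,0,0,0,255]
    - [0.0008,-0.0353,0.004,0,0,0,255]
    - [0.0008,-0.0353,0.004,0,0,0,255]
    - [0.0008,-0.0353,0.004,0,0,0,255]
    - [0.0004,-0.0356,0.004,0,0,0,255]
    - [0,0,0,6.67,0,0,255]
    - [0,0,0,6.67,0,0,255]
    - [0,0,0,6.66,0,0,255]
    - [0,0,0,0,0,0,255]

```text
clock: 62.4
tcp_pos: [597.6, 126.5, 72.0]
tcp_rot: [-0.175, 0.984, 0.012, -0.003]
wrist_force: [1.7, -1.4, -1.0]
width: 0.1
```

>>> carry_out:
  increments:
    - [0,0,0,0,0,0,255]
    - [0,0,0,0,0,0,255]

```text
clock: 62.6
tcp_pos: [596.7, 132.9, 73.8]
tcp_rot: [-0.173, 0.985, 0.017, -0.003]
wrist_force: [0.5, 0.5, 0.7]
width: 0.5
```

```bash
python3 - <<'E'
from h import *
st();shot(17);p,r,_=pose();A=p-[0,0,ZB];d=r.as_matrix()[:,2];B=p-36.4*d
y=r.as_matrix()[:,1]
im=cv2.imread("pics/side17.png");print("world-z hyp",A,"tool-z hyp",B)
f=8;u=proj("side",[A])[0];x,yy=int(u[0])-45,int(u[1])-45
c=cv2.resize(im[yy:yy+72,x:x+95],None,fx=f,fy=f,interpolation=cv2.INTER_CUBIC)
for X,col in((A,(0,255,255)),(B,(0,0,255))):
    e=((proj("side",[X-11*y,X+11*y])-[x,yy]+.5)*f).astype(int);cv2.line(c,tuple(e[0]),tuple(e[1]),col,1);cv2.circle(c,tuple(e[1]),4,col,1)
cv2.imwrite("pics/v9.png",c)
E
```

```text
t 62.6 tip [596.7 132.9 110.2] jawang 1.9 tilt [-0.   0.3 -0.9] w 0.5 F [0.5 0.5 0.7] q [ 0.4  0.6 -0.7  1.8  0.1  0.8 -0.1]
world-z hyp [596.7 133.4 110.3] tool-z hyp [597.1 121.  108.2]
```

View pics/v9.png

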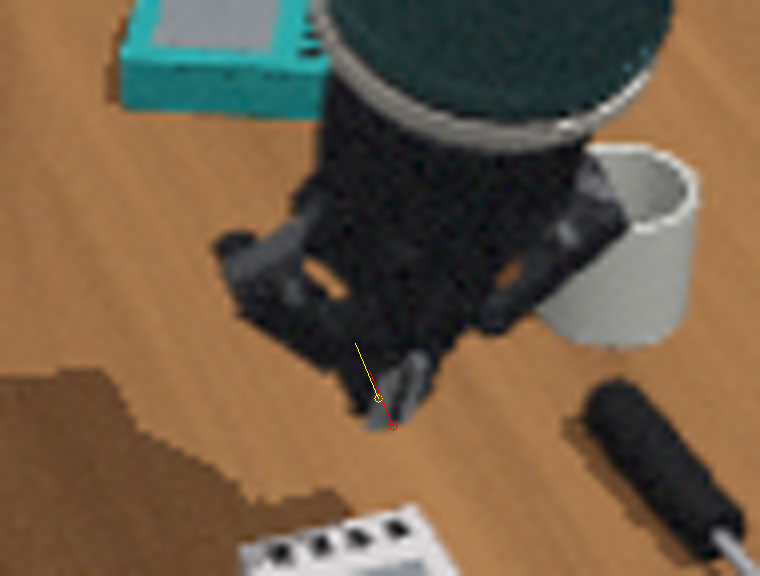

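```bash
cat >> h.py <<'E'
def tip(): p,r,s=pose();return p-36.4*r.as_matrix()[:,2],r,s
def mv(T,lbl=""):
    t,r,s=tip();print(lbl,"tip",t,"shift",(r.inv().apply(np.array(T)-t)/1000).round(4))
E
python3 - <<'E'
from h import *
mv((597.1,122,0.5),"down")
E
```

```text
down tip [597.1 121.  108.2] shift [-0.   0.   0.1]
```

```bash
sed -i 's/print(lbl,"tip",t,"shift",(r.inv().apply(np.array(T)-t)\/1000).round(4))/print(lbl,"tip",t,"shift mm",r.inv().apply(np.array(T)-t))/' h.py; python3 - <<'E'
from h import *
mv((597.1,122,0.5),"down")
E
```

```text
down tip [597.1 121.  108.2] shift mm [ -0.1  35.8 101.5]
```

>>> carry_out:
  increments:
    - [0,0,0,0,0,0,0]
    - [0,0,0,0,0,0,0]
    - [0,0,0,0,0,0,0]
    - [0,0,0,0,0,0,0]
    - [0,0.0075,0.021,0,0,0,0]
    - [0,0.0075,0.021,0,0,0,0]
    - [0,0.0075,0.021,0,0,0,0]
    - [0,0.0075,0.021,0,0,0,0]
    - [0,0.003,0.009,0,0,0,0]
    - [0,0.0018,0.0055,0,0,0,0]
    - [0,0,0,0,0,0,0]
    - [0,0,0,0,0,0,0]

```text
clock: 63.9
tcp_pos: [597.3, 133.2, -30.0]
tcp_rot: [-0.174, 0.985, 0.016, -0.002]
wrist_force: [0.7, -1.0, -0.2]
width: 85.4
```

```bash
python3 - <<'E'
from h import *
st();mv((597.1,122,0.5),"down")
E
```

```text
t 63.9 tip [597.3 133.2   6.4] jawang 1.8 tilt [-0.   0.3 -0.9] w 85.4 F [ 0.7 -1.  -0.2] q [ 0.4  0.8 -0.6  1.8  0.1  0.6 -0.1]
down tip [597.7 120.8   4.2] shift mm [-0.5  0.1  3.9]
```

>>> carry_out:
  increments:
    - [-0.0005,0,0.0035,0,0,0,0]
    - [0,0,0,0,0,0,0]
    - [0,0,0,0,0,0,255]
    - [0,0,0,0,0,0,255]
    - [0,0,0,0,0,0,255]
    - [0,0,0,0,0,0,255]
    - [0,0,0,0,0,0,255]
  grip_force: 60

```text
clock: 64.6
tcp_pos: [596.5, 134.2, -33.7]
tcp_rot: [-0.174, 0.985, 0.016, -0.003]
wrist_force: [-2.4, -2.8, 7.6]
width: 65.0
```

>>> carry_out:
  increments:
    - [0,0,-0.01,0,0,0,255]
    - [0,0,-0.02,0,0,0,255]
    - [0,0,-0.03,0,0,0,255]
    - [0,0,-0.03,0,0,0,255]
    - [0,0,-0.03,0,0,0,255]
    - [0,0,-0.03,0,0,0,255]
    - [0,0,0,0,0,0,255]
    - [0,0,0,0,0,0,255]

```text
clock: 65.4
tcp_pos: [598.0, 82.5, 107.3]
tcp_rot: [-0.173, 0.985, 0.015, -0.002]
wrist_force: [-0.4, -0.5, -1.7]
width: 64.8
```

```bash
python3 - <<'E'
from h import *
st();mv((597.1,122,0.5),"")
E
```

```text
t 65.4 tip [598.   82.5 143.7] jawang 1.8 tilt [-0.   0.3 -0.9] w 64.8 F [-0.4 -0.5 -1.7] q [ 0.5  0.6 -0.7  1.7  0.   0.9 -0.1]
 tip [598.4  70.1 141.5] shift mm [  0.2  -0.7 150.2]
```

>>> carry_out:
  increments:
    - [0,0,0,-7.5,0,0,255]
    - [0,0,0,-7.5,0,0,255]
    - [0,0,0,-7.5,0,0,255]
    - [0,0,0,-7.5,0,0,255]
    - [0,0,0,-7.5,0,0,255]
    - [0,0,0,-7.5,0,0,255]
    - [0,0,0,0,0,0,255]
    - [0,0,0,0,0,0,255]

```text
clock: 66.2
tcp_pos: [597.0, 84.5, 105.3]
tcp_rot: [0.216, 0.976, 0.017, 0.002]
wrist_force: [0.9, -1.0, -2.0]
width: 64.7
```

```bash
python3 - <<'E'
from h import *
st();print(pose()[1].as_matrix().round(3))
E
```

```text
t 66.2 tip [597.   84.5 141.7] jawang 2.0 tilt [ 0.  -0.4 -0.9] w 64.7 F [ 0.9 -1.  -2. ] q [-0.1  0.6 -0.4  1.7  0.6  1.2 -0.8]
[[ 1.   0.   0. ]
 [ 0.  -0.9 -0.4]
 [-0.   0.4 -0.9]]
```

>>> carry_out:
  increments:
    - [0,0,0,-7.5,0,0,255]
    - [0,0,0,-7.5,0,0,255]
    - [0,0,0,-7.5,0,0,255]
    - [0,0,0,0,0,0,255]

```text
clock: 66.6
tcp_pos: [596.2, 84.7, 103.6]
tcp_rot: [0.404, 0.914, 0.017, 0.004]
wrist_force: [-1.4, -0.1, -2.4]
width: 64.8
```

>>> carry_out:
  increments:
    - [0,0,0,-7.5,0,0,255]
    - [0,0,0,-7.5,0,0,255]
    - [0,0,0,-7.5,0,0,255]
    - [0,0,0,0,0,0,255]
    - [0,0,0,0,0,0,255]

```text
clock: 67.1
tcp_pos: [598.1, 81.8, 106.2]
tcp_rot: [0.572, 0.82, 0.013, 0.008]
wrist_force: [0.7, 0.1, -0.9]
width: 64.7
```

```bash
cat >> h.py <<'E'
def ctl():
    """controller mid and its axes, from the grasp"""
    t,r,s=tip();m=r.as_matrix();mid=t-2.8*m[:,1]-12.3*m[:,2]
    bx=m@R.from_euler("x",-20,degrees=True).as_matrix()@np.diag([1,-1,-1])  # box axes x,y,z
    return mid,bx
E
python3 - <<'E'
from h import *
st();m,b=ctl();print("mid",m);np.set_printoptions(precision=3,suppress=True);print(b,pose()[1].as_matrix())
E
```

```text
t 67.1 tip [598.1  81.8 142.6] jawang 1.7 tilt [ 0.  -0.9 -0.3] w 64.7 F [ 0.7  0.1 -0.9] q [-0.6  0.9 -0.1  1.5  1.   1.7 -1.1]
mid [596.7 128.5 120.4]
[[ 1.    -0.001 -0.03 ]
 [ 0.03   0.004  1.   ]
 [-0.001 -1.     0.004]] [[ 1.     0.011  0.028]
 [ 0.03  -0.345 -0.938]
 [-0.001  0.938 -0.346]]
```

>>> carry_out:
  increments:
    - [0,0,0,0,3.4,-1.25,255]
    - [0,0,0,0,0,0,255]
    - [0,0,0,0,0,0,255]

```text
clock: 67.4
tcp_pos: [598.5, 82.1, 108.3]
tcp_rot: [0.572, 0.819, 0.037, 0.027]
wrist_force: [0.5, 0.3, -1.5]
width: 64.7
```

```bash
cat >> h.py <<'E'
def mc(x,y,h):
    m,b=ctl();r=pose()[1];t=np.array([*cw(x,y),h]);print("mid",m,"shift mm",r.inv().apply(t-m),"down10mm is",r.inv().apply([0,0,-10]),"\nyaw %.1f"%np.degrees(np.arctan2(b[1,0],b[0,0])),"b",b.round(3).tolist())
E
python3 - <<'E'
from h import *
mc(0,155,110)
E
```

```text
mid [594.2 128.6 122.5] shift mm [-19.9  49.6 170.8] down10mm is [-0.  -9.4  3.5] 
yaw 5.3 b [[0.996, 0.002, -0.092], [0.092, 0.003, 0.996], [0.002, -1.0, 0.003]]
```

6 rows of (-3.3, 8.25, 28.45) mm.

>>> carry_out:
  increments:
    - [-0.0033,0.0083,0.0285,0,0,0,255]
    - [-0.0033,0.0083,0.0285,0,0,0,255]
    - [-0.0033,0.0083,0.0285,0,0,0,255]
    - [-0.0033,0.0083,0.0285,0,0,0,255]
    - [-0.0033,0.0083,0.0285,0,0,0,255]
    - [-0.0033,0.0081,0.0283,0,0,0,255]
    - [0,0,0,0,0,0,255]
    - [0,0,0,0,0,0,255]
    - [0,0,0,0,0,0,255]

```text
clock: 68.3
tcp_pos: [595.5, -94.9, 95.2]
tcp_rot: [0.572, 0.819, 0.038, 0.027]
wrist_force: [0.3, 2.4, -1.8]
width: 64.6
```

```bash
python3 - <<'E'
from h import *
st();mc(0,155,54);shot(18);m,b=ctl()
P=np.array([[x,y,z] for x in(-33,33) for y in(-45,45) for z in(-13,13)])@b.T+m
o=[]
for n in("side","top"):
    im=cv2.imread(f"pics/{n}18.png");f=4;uv=proj(n,P);im=cv2.resize(im,None,fx=f,fy=f,interpolation=cv2.INTER_CUBIC)
    cv2.polylines(im,[cv2.convexHull(((uv+.5)*f).astype(np.int32))],True,(0,255,255),1)
    for Q in MOD["case"]: cv2.polylines(im,[cv2.convexHull(((proj(n,place(Q,[*C,CY]))+.5)*f).astype(np.int32))],True,(0,255,0),1)
    c=uv.mean(0)*f;x,y=int(c[0])-200,int(c[1])-250;o.append(im[y:y+500,x:x+400])
cv2.imwrite("pics/v10.png",np.hstack(o))
E
```

```text
t 68.3 tip [595.5 -94.9 131.6] jawang 5.4 tilt [ 0.1 -0.9 -0.3] w 64.6 F [ 0.3  2.4 -1.8] q [-0.4  0.8 -0.1  1.8  1.1  1.5 -1.1]
mid [591.1 -48.4 109.3] shift mm [ -0.6 -51.5  20.4] down10mm is [-0.  -9.4  3.4] 
yaw 5.4 b [[0.996, 0.001, -0.094], [0.094, 0.002, 0.996], [0.001, -1.0, 0.002]]
```

View pics/v10.png

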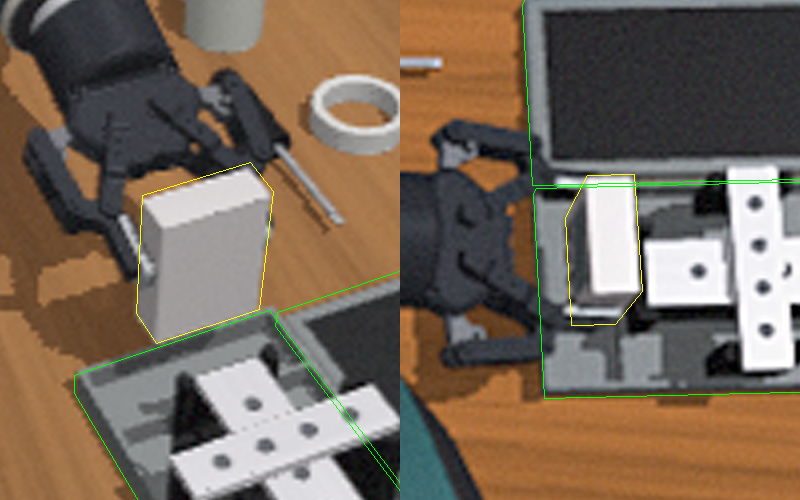

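>>> carry_out:
  increments:
    - [-0.0002,-0.0172,0.0068,0,0,0,255]
    - [-0.0002,-0.0172,0.0068,0,0,0,255]
    - [-0.0002,-0.0114,0.0045,0,0,0,255]
    - [0,-0.0057,0.0023,0,0,0,255]
    - [0,0,0,0,0,0,255]
    - [0,0,0,0,0,0,255]

```text
clock: 69.0
tcp_pos: [594.8, -96.9, 40.1]
tcp_rot: [0.573, 0.818, 0.039, 0.027]
wrist_force: [0.7, 0.1, -1.8]
width: 64.8
```

```bash
python3 - <<'E'
from h import *
st();mc(0,154,51)
E
```

```text
t 69.0 tip [594.8 -96.9  76.5] jawang 5.4 tilt [ 0.1 -0.9 -0.3] w 64.8 F [ 0.7  0.1 -1.8] q [-0.4  0.9 -0.1  1.8  1.2  1.4 -1.2]
mid [590.4 -50.4  54.1] shift mm [ 0.4 -2.7  1.6] down10mm is [-0.  -9.4  3.4] 
yaw 5.4 b [[0.995, 0.0, -0.095], [0.095, 0.0, 0.995], [0.0, -1.0, 0.0]]
```

>>> carry_out:
  increments:
    - [0,-0.0009,0.0003,0,0,0,255]
    - [0,-0.0009,0.0003,0,0,0,255]
    - [0,0,0,0,0,0,255]

```text
clock: 69.3
tcp_pos: [594.7, -97.0, 37.9]
tcp_rot: [0.573, 0.818, 0.039, 0.027]
wrist_force: [0.1, -0.1, -2.4]
width: 64.9
```

>>> carry_out:
  increments:
    - [0,-0.0009,0.0003,0,0,0,255]
    - [0,0,0,0,0,0,255]

```text
clock: 69.5
tcp_pos: [594.5, -97.1, 36.7]
tcp_rot: [0.573, 0.818, 0.039, 0.027]
wrist_force: [0.9, 0.2, -1.0]
width: 64.8
```

>>> carry_out:
  increments:
    - [0,-0.0005,0.0002,0,0,0,255]
    - [0,0,0,0,0,0,255]

```text
clock: 69.7
tcp_pos: [594.6, -97.1, 36.7]
tcp_rot: [0.573, 0.818, 0.039, 0.027]
wrist_force: [-2.4, 2.2, 5.2]
width: 64.8
```

>>> carry_out:
  increments:
    - [0,-0.0005,0.0002,0,0,0,255]
    - [0,0,0,0,0,0,255]

```text
clock: 69.9
tcp_pos: [594.6, -97.1, 36.7]
tcp_rot: [0.574, 0.818, 0.039, 0.027]
wrist_force: [-4.7, 3.7, 11.3]
width: 64.9
```

>>> carry_out:
  increments:
    - [0,0.0007,-0.0003,0,0,0,255]
    - [0,0,0,0,0,0,45]
    - [0,0,0,0,0,0,40]
    - [0,0,0,0,0,0,20]
    - [0,0,0,0,0,0,10]
    - [0,0,0,0,0,0,10]

```text
clock: 70.5
tcp_pos: [594.6, -97.1, 36.4]
tcp_rot: [0.573, 0.818, 0.039, 0.027]
wrist_force: [0.4, 0.1, 0.2]
width: 82.2
```

>>> carry_out:
  increments:
    - [0,0,-0.01,0,0,0,10]
    - [0,0,-0.02,0,0,0,10]
    - [0,0,-0.03,0,0,0,10]
    - [0,0,-0.04,0,0,0,10]
    - [0,0,-0.04,0,0,0,10]
    - [0,0.02,-0.03,0,0,0,10]
    - [0,0.03,-0.02,0,0,0,10]
    - [0,0,0,0,0,0,10]

```text
clock: 71.3
tcp_pos: [580.0, 68.0, 152.3]
tcp_rot: [0.571, 0.819, 0.039, 0.03]
wrist_force: [1.4, -0.8, -0.7]
width: 82.1
```

```bash
python3 - <<'E'
from h import *
st();shot(19)
a=cv2.imread("pics/top19.png")[105:240,290:450];b=cv2.imread("pics/side19.png")[180:370,235:435]
b=cv2.resize(b,(600,570),interpolation=cv2.INTER_CUBIC);cv2.imwrite("pics/v11.png",b)
cv2.imwrite("pics/v12.png",cv2.resize(a,(711,600),interpolation=cv2.INTER_CUBIC))
E
```

```text
t 71.3 tip [580.   68.  188.7] jawang 5.6 tilt [ 0.1 -0.9 -0.3] w 82.1 F [ 1.4 -0.8 -0.7] q [-0.6  0.8 -0.2  1.6  1.   1.7 -1. ]
```

View pics/v11.png

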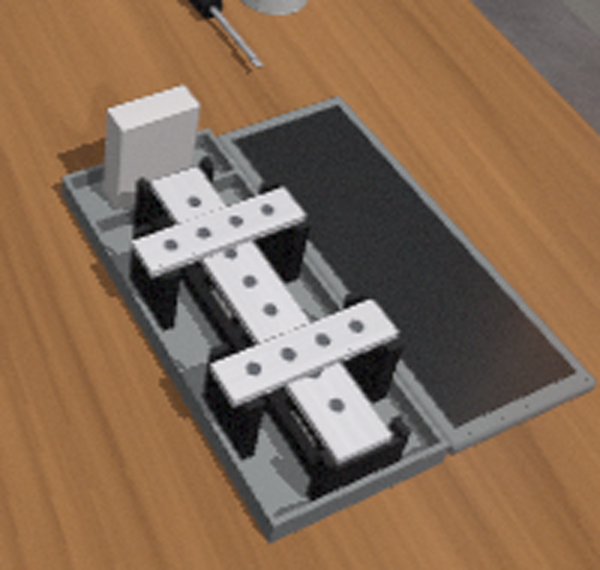

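The side view shows the controller standing in the bay, the long link on its rests and both short links lying across it. A last numeric check against the first pictures, then I hand in.

```bash
python3 - <<'E'
from h import *
for n in M:
    ctrl.camera(n)
    for t in("mug","driver","tape"): print(n,t,[(round(d["p"],2),np.array(d["extent"]).round()) for d in ctrl.look_for(n,t)[:1]])
    for t,xy,k,z in(("short_link1",cw(0,-54),CY,60),("short_link1",cw(0,54),CY,60),("long_link",C,CY+np.pi/2,50)):
        P=proj(n,place(MOD[t][0],[*xy,k],z));print(n,t,"expect",P.min(0),P.max(0))
    print([np.array(d["extent"]) for d in ctrl.look_for(n,"short_link1")][:3],[np.array(d["extent"]) for d in ctrl.look_for(n,"long_link")][:1])
ctrl.sign_off()
E
```

```text
side mug [(0.69, array([277., 131., 302., 157.]))]
side driver [(0.7, array([290., 162., 321., 204.]))]
side tape []
side short_link1 expect [304.2 277.6] [367.8 314.7]
side short_link1 expect [278.5 240.5] [336.9 271.7]
side long_link expect [284.2 233.1] [365.6 333.1]
[array([278.3, 243.7, 334.6, 273.4]), array([306.3, 282.3, 368.6, 313.8])] [array([283.6, 238.3, 366.1, 337.6])]
top mug [(0.7, array([161., 120., 200., 146.]))]
top driver [(0.7, array([217., 145., 278., 155.]))]
top tape [(0.88, array([229., 112., 254., 136.]))]
top short_link1 expect [395.7 171.9] [414.9 223.2]
top short_link1 expect [351.5 172.9] [369.2 224.3]
top long_link expect [330.2 189.2] [433.3 208.4]
[array([395. , 171.4, 411.4, 225.1]), array([349.5, 174.7, 370.1, 221.9]), array([308.2, 183.7, 326.9, 215.4])] [array([333.4, 188.1, 432.1, 208. ])]
the job is handed in; nothing more can be done
```

The kit is packed in the order asked and the job was handed in at about 72 s. All four servos are horn up in pockets 1–4. The long link is flat on its end rests, both short links lie across it on their side rests, and the white controller stands free on a 66 mm edge in the bay.

**Checks that passed:**
- **Fit:** each part touched down at its expected height, to within about 1 mm. The last side picture shows the links level and the controller upright with the gripper clear. Before the long link went on, the top camera showed all four servos in their pockets.
- **Placing:** the links match their expected outlines to 1–5 px. The 5 px is one edge in the side view.
- **Bystanders:** the mug and screwdriver show no real movement in either view, nor the tape roll in the top view.

**What disagreed or failed:**
- **Tool height:** the finger tips sit 36 mm behind the reported TCP. The first servo grasp closed on air because of this. I measured it by touching the bench lightly (about 9 N) and corrected for it from then on.
- **Detection:** the side camera did not detect the tape roll in the last check.
- **Knock:** I saw no part knocked aside during the run.

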